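Rake the reading-room pencils into two rows

ROBOT

A 7-joint arm with a two-finger parallel gripper is mounted at the origin on the work surface. World frame = base frame: x ahead of the robot, y to its left, z up, the work surface at z = 0. Lengths are in m, angles in rad, forces in N, time in s.
With the tool pointing down it reaches from about 0.4 to 0.85 m from the base axis. Payload 10.4 kg.
Tool frame: the origin (TCP) lies midway between the tips of the shut fingers; the grasp point (between the pads) lies 19 mm behind it; x points along the fingers, z is the direction in which the jaws open and shut, and the axes are right-handed (so a half turn about x gives the same grasp; the last joint's range is limited). The gripper opens to 87 mm and grips with 3 to 60 N. Pads are 19 mm wide; open, the fingers measure 117 mm over their backs; the gripper's body (75 mm by 190 mm) begins 51 mm behind the grasp point.
Start: joints at [1.266, 0.332, -0.065, 1.46, 0.022, 1.35, -0.088], TCP at [0.174, -0.6, 0.223] pointing down, gripper open.
Joint ranges: [-2.6, 2.6], [-0.5, 2.12], [-1.47, 1.34], [0.16, 2.42], [-1.27, 4.41], [0.06, 2.06], [-2.6, 2.6]. Speed limits (rad/s): [2.22, 2.22, 2.79, 2.79, 3.14, 3.14, 3.14].

INTERFACE

Orientations are given as a unit quaternion [x, y, z, w].
In Python, from bench import read_state, camera, camera_params, close_job gives the robot as it stands.
- The arm moves only by the tool arm_command, never from a script. Its argument "targets" is a list of rows, each a list of 7 numbers: the closure in counts, from 0 (fully open) to 255 (shut), then the shift along the tool's x, y, z in mm, then the turn, a rotation vector about the tool's x, y, z in rad. A call has 1 to 10 rows; each row is the pose to reach, as a shift and turn from the pose commanded when the call began, along the tool's axes at that moment; what a row does not reach only later rows make up. A row lasts 1/10 s, in which the tool goes at most 50 mm and 8.59 degrees, less where a joint would pass 70% of its speed; a pose out of reach is approached as far as the arm can. A call with a gripper value outside its range is refused whole. The fingers move at their own pace and stop on an object; "newtons" is the grip in N (left out, the last holds). Time passes only in rows, so rows that repeat a pose let the fingers close. It gives the time, the measured TCP pose, the force and the opening at its end, in the units of the state.
- read_state(): the state, without advancing time (a new reading comes with each control period).
- camera(name): name is "side" or "top" or "wrist"; returns the picture (400x640x3 uint8, red, green, blue); there is no depth.
- camera_params(name): a dict with "intrinsics" (3x3 intrinsics, pixels), "xyz" and "orientation" of the camera in the world; the wrist camera has in their place "mount" (4x4, takes a point from camera to tool coordinates, whose origin is the TCP and whose axes are the tool frame's). Camera axes: x right, y down, z forward; pixel columns grow to the right and rows downward; lengths in m; the calibration is good to about 2 mm. A picture is of the moment at which its call begins: read the wrist's pose just before it. camera_params takes no time and is no camera call.
- close_job(): hands the job in, once; it reports no verdict.
The state is a dict: "time": time; "joint_positions": joint angles; "joint_vel": joint speeds; "joint_torque": joint torques, N m; "ee_pos": TCP position; "eef_rot": TCP orientation; "ft_force": force on the tool from outside, world axes, zero at the start; "torque": the same for the moment, N m; "width": finger opening in m.
Only numpy, scipy, OpenCV 4.12 (cv2) and the standard library are available. Lean on these libraries where they do the work, as an engineer would, in place of code of your own. Each camera call takes 0.05 s, during which the arm holds its last target.

TASK

Draw the rake out of its rack bay by the handle until its head stands clear on the open table, let go of it, then take it again by the red knob over its head. With the rake held by the knob, and without touching a pencil by hand, comb the tray's yellow pencils into a neat tight row against the tray's end wall on their side (the robot's left) and the red ones into the same kind of row against the other end wall (right), all parallel to those walls and flat on the tray's floor (press gently, or one rides up on its neighbours). Leave the rake standing on the cork mat, its head well within the mat's middle, and do not disturb the other things on the table.

Things in the scene. Friction and masses are not known exactly. Their poses are not given: they have to be found in the camera images.
- tray: fixed shallow wooden tray, origin at the centre of its underside. Inside 160 mm along x, 310 mm along y; floor 4 mm and wall tops 14 mm above the table, walls 8 mm thick. The end walls run along x, inner faces at y = +155 mm (left) and -155 mm (right). At the start a bare strip 48 mm wide (along y) across the middle parts the two lots of pencils
- rake: rake, 0.2-0.31 kg, standing on its tines; origin at its foot under the knob, z up. Aluminium head 134 mm along y, 34 mm along x, centred under the knob, 28 mm tall; 2 lines of 7 blunt tines reach down to z = 0; rakes either way. Level wooden handle 12 mm wide, 27 to 45 mm up, runs along -x to 132 mm from the knob axis, clear of the ground (the head is heavy, it stands alone)
- rake_knob (a point): centre of the gripping part of the rake's red knob, straight above the middle of the head, 56 mm above the rake's foot; the knob is an upright block 24 mm (x) by 22 mm (y), top 81 mm up; grasp it from above across y (the handle is in the way across x), firmly; tines carried 2 to 3 mm above the tray floor comb well, dragging on it they jam. Axes as the rake's
- rake_tail (a point): point on the wooden handle near its free end, 36 mm above the rake's foot and 117 mm from the knob's axis along the rake's -x; handle 12 mm wide across y. Axes as the rake's
- bay: fixed beige bench rack; origin on the table about where the rake's knob stands at the start. Its bay is 170 mm wide (y), 100 mm high, open only to -x, where roof (top 110 mm up) and cheeks end 45 mm from the origin. Boxes on the roof from 30 mm behind the origin, up to 210 mm. At the start only the rake's handle sticks out; head and knob are under the roof
- mat: fixed cork mat to the right of the tray, 150 x 150 mm, 3 mm thick; origin at the centre of its underside
- left1: yellow short pencil of the left lot (the tray's +y half), lacquered and slippery, hexagonal, 88 mm long, 8 mm across the flats, lying on the tray's floor; origin on its axis at mid-length, x axis along it towards the point
- left2: yellow short pencil of the left lot (the tray's +y half), lacquered and slippery, hexagonal, 88 mm long, 8 mm across the flats, lying on the tray's floor; origin on its axis at mid-length, x axis along it towards the point
- left3: yellow short pencil of the left lot (the tray's +y half), lacquered and slippery, hexagonal, 88 mm long, 8 mm across the flats, lying on the tray's floor; origin on its axis at mid-length, x axis along it towards the point
- right1: red short pencil of the right lot (the tray's -y half), lacquered and slippery, hexagonal, 88 mm long, 8 mm across the flats, lying on the tray's floor; origin on its axis at mid-length, x axis along it towards the point
- right2: red short pencil of the right lot (the tray's -y half), lacquered and slippery, hexagonal, 88 mm long, 8 mm across the flats, lying on the tray's floor; origin on its axis at mid-length, x axis along it towards the point
- right3: red short pencil of the right lot (the tray's -y half), lacquered and slippery, hexagonal, 88 mm long, 8 mm across the flats, lying on the tray's floor; origin on its axis at mid-length, x axis along it towards the point
- eraser: white eraser block in a blue sleeve, 45 x 20 x 12 mm, bystander
- book: green book lying flat, 110 x 160 x 25 mm, bystander
- mug: blue mug, 80 mm wide, 90 mm tall, bystander
- paste_jar: small closed jar, 60 mm wide, 75 mm tall, bystander
- stapler: black stapler, 130 x 34 mm, 43 mm tall, bystander
- card_box: small cardboard box, 90 x 80 x 60 mm, bystander

How it is judged:
By the outcome, as a careful person would: the job done as asked, in the order asked, and still so for the second after the job is handed in, with the robot touching nothing.
It also fails if it takes over 54 s, if anything falls off the work surface, if the arm or the gripper's body presses on something with over 40 N, if the wrist force passes 120 N, or if a joint passes its speed limit or range.

## Working session

There is one attempt and no reset: what is moved stays moved. The work goes in short steps, Python scripts to look and compute and a tool call to move; the robot and the scene stay as the last step left them, time stands still between calls to the robot, and variables do not carry over. Pictures are saved under pics/ and viewed, and the job is handed in when it is done.

Besides the shell and the picture viewer there is one more tool, called after ">>>" as a command line: name --pt "numbers of a row" for each row, then --argument value for the rest. arm_command: Moves the arm, as the interface text tells. Its arguments: {"type":"object","properties":{"targets":{"type":"array"},"newtons":{"type":"number"}},"required":["targets"]}

```bash
ls; mkdir -p pics
cat > h.py <<'E'
import numpy as np, cv2
from scipy.spatial.transform import Rotation as R
from bench import read_state, camera, camera_params
def snap(name,fn):
    s=read_state(); im=camera(name); cv2.imwrite('pics/'+fn,im[:,:,::-1]); return s,im
def campose(name,s=None):
    p=camera_params(name); K=np.array(p['intrinsics'])
    if name=='wrist':
        M=np.array(p['mount']); T=np.eye(4);T[:3,:3]=R.from_quat(s['eef_rot']).as_matrix();T[:3,3]=s['ee_pos']
        X=T@M; return K,X[:3,:3],X[:3,3]
    o=np.array(p['orientation']); Rm=R.from_quat(o).as_matrix() if o.size==4 else o
    return K,Rm,np.array(p['xyz'])
def ray(cam,uv,z):
    K,Rm,c=cam; uv=np.atleast_2d(np.array(uv,float)); d=np.c_[uv,np.ones(len(uv))]@np.linalg.inv(K).T@Rm.T
    return c+d*((z-c[2])/d[:,2])[:,None]
def proj(cam,P):
    K,Rm,c=cam; q=(np.atleast_2d(P)-c)@Rm@K.T; return q[:,:2]/q[:,2:]
E
python3 - <<'E'
from h import *
s,_=snap('top','t0.png'); snap('side','s0.png')
for n in('top','side','wrist'):print(n,camera_params(n))
print(s)
E
```

```text
pics
top {'intrinsics': array([[463.83095795,   0.        , 327.48901467],
       [  0.        , 463.83095795, 199.09720406],
       [  0.        ,   0.        ,   1.        ]]), 'xyz': array([0.40544175, 0.02874612, 1.28771028]), 'orientation': array([ 0.71011725, -0.70160515,  0.04220043, -0.04126531])}
side {'intrinsics': array([[387.30482252,   0.        , 329.76742624],
       [  0.        , 387.30482252, 203.38089375],
       [  0.        ,   0.        ,   1.        ]]), 'xyz': array([0.09008968, 0.69980646, 0.73099208]), 'orientation': array([-0.26175054,  0.86415622, -0.41106791,  0.12547453])}
wrist {'intrinsics': array([[327.41049669,   0.        , 322.07631021],
       [  0.        , 327.41049669, 196.32660014],
       [  0.        ,   0.        ,   1.        ]]), 'mount': array([[ 1.92990038e-04, -2.75470986e-01,  9.61309367e-01,
        -1.62030833e-01],
       [-8.10409114e-04, -9.61309112e-01, -2.75470750e-01,
         7.56766126e-02],
       [ 9.99999653e-01, -7.25890762e-04, -4.08767279e-04,
        -8.16852276e-04],
       [ 0.00000000e+00,  0.00000000e+00,  0.00000000e+00,
         1.00000000e+00]])}
{'time': 0.0, 'joint_positions': array([ 1.26642702,  0.3328812 , -0.06468426,  1.46094528,  0.02161923,
        1.34989254, -0.08852397]), 'joint_vel': array([ 0.00082346,  0.00125695, -0.00059169,  0.00066298,  0.00142811,
       -0.00147791,  0.00098868]), 'joint_torque': array([ 9.29881111e-06, -6.23253679e+01,  2.46242451e-02, -3.89898491e+01,
       -6.12919056e-02,  3.97297984e-02,  1.58205298e-04]), 'ee_pos': array([ 0.17365599, -0.5999874 ,  0.22174619]), 'eef_rot': array([ 0.42511807,  0.56567517, -0.42456247,  0.56483   ]), 'ft_force': array([-1.08966147, -0.70214342, -0.13822027]), 'torque': array([-0.01564226,  0.01001767, -0.03592718]), 'width': 0.08701764677443403}
```

View pics/t0.png

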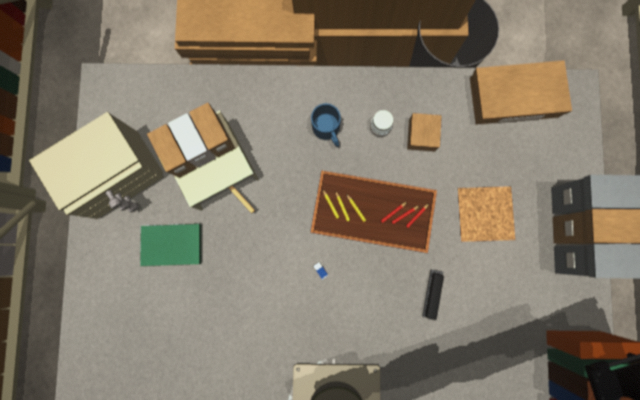

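View pics/s0.png

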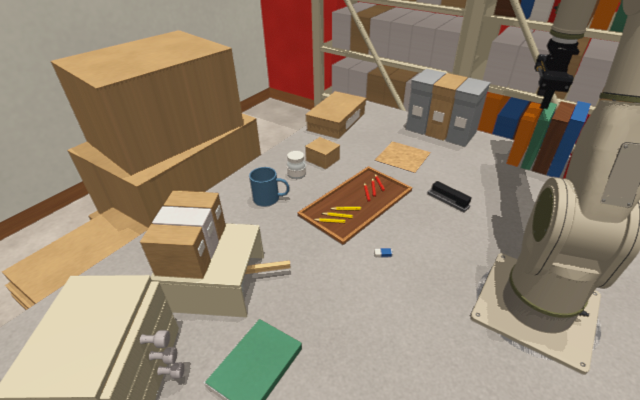

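The top view shows the handle at (232–254, 188–211), the tray centred near (375, 212), the mat at (487, 213), and the rack at about (205, 160). I'll measure these now.

```bash
cat > m.py <<'E'
from h import *
im=cv2.imread('pics/t0.png'); hsv=cv2.cvtColor(im,cv2.COLOR_BGR2HSV); c=campose('top')
def rect(mask,roi,z,n,k=1,minA=8):
    m=np.zeros_like(mask); x0,y0,x1,y1=roi; m[y0:y1,x0:x1]=mask[y0:y1,x0:x1]
    cs,_=cv2.findContours(m,cv2.RETR_EXTERNAL,cv2.CHAIN_APPROX_NONE)
    cs=sorted([q for q in cs if len(q)>=minA],key=cv2.contourArea,reverse=True)[:k]
    for q in cs:
        b=cv2.boxPoints(cv2.minAreaRect(q)); w=ray(c,b,z)[:,:2]
        e=w[1]-w[0],w[2]-w[1]; l=max(e,key=np.linalg.norm)
        print(n,'px',np.round(b.mean(0),1),'c',np.round(w.mean(0),4),'sz',np.round([np.linalg.norm(v) for v in e],4),'ang',np.round(np.degrees(np.arctan2(l[1],l[0])),1))
H,S,V=cv2.split(hsv)
rect(((H<16)&(S>90)).astype('u1')*255,(300,160,445,260),.014,'tray')
rect(((H<20)&(S>90)).astype('u1')*255,(452,180,522,246),.003,'mat')
rect(((H>22)&(H<34)&(S>150)&(V>120)).astype('u1')*255,(300,160,445,260),.008,'yel',3)
rect((((H<5)|(H>174))&(S>190)&(V>120)).astype('u1')*255,(300,160,445,260),.008,'red',3)
rect(((H>8)&(H<28)&(S>80)&(V>120)).astype('u1')*255,(228,183,262,216),.045,'handle')
rect(((H>15)&(H<32)&(S>25)&(S<90)&(V>165)).astype('u1')*255,(170,110,256,210),.11,'roof')
cv2.imwrite('pics/crop1.png',cv2.resize(im[90:270,130:330],None,fx=4,fy=4,interpolation=cv2.INTER_CUBIC)[:600])
cv2.imwrite('pics/crop2.png',cv2.resize(im[160:260,300:450],None,fx=5,fy=5,interpolation=cv2.INTER_CUBIC))
E
python3 m.py
```

```text
tray px [374.  211.1] c [ 0.5255 -0.1004] sz [0.1769 0.3306] ang -99.4
mat px [486.  213.5] c [ 0.5234 -0.4133] sz [0.1531 0.15  ] ang -86.4
yel px [331.5 205.8] c [0.5389 0.0166] sz [0.0097 0.0722] ang -151.4
yel px [343.  208.2] c [ 0.5324 -0.0153] sz [0.0096 0.0734] ang -155.7
yel px [357.2 209.7] c [ 0.5287 -0.0545] sz [0.0093 0.0715] ang -146.1
red px [402.4 215.7] c [ 0.5137 -0.18  ] sz [0.0682 0.0086] ang -56.8
red px [415.1 217.1] c [ 0.5101 -0.2151] sz [0.0675 0.0084] ang -42.6
red px [390.7 213.6] c [ 0.5189 -0.1476] sz [0.0681 0.0086] ang -50.9
handle px [241.5 198.5] c [0.5517 0.26  ] sz [0.0138 0.0932] ang -136.0
roof px [239.7 200.8] c [0.5382 0.2523] sz [0.0027 0.0605] ang -136.1
```

View pics/crop1.png

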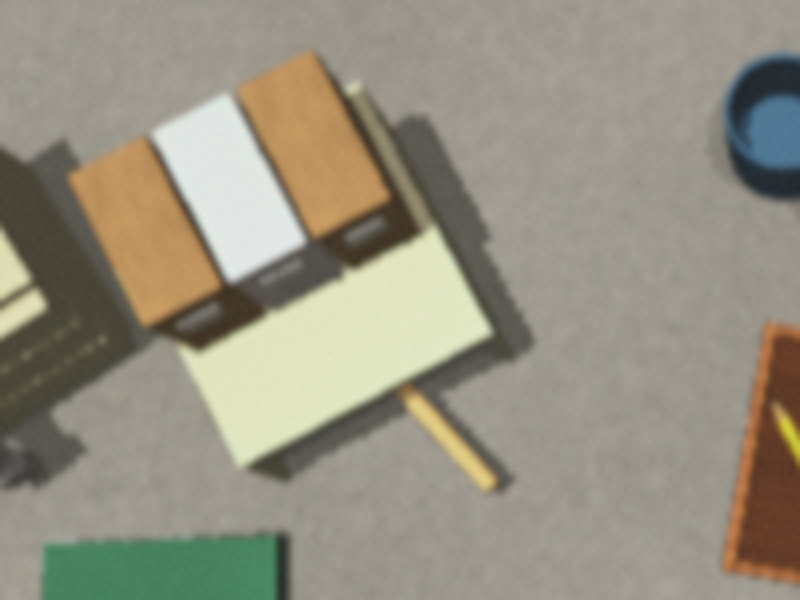

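View pics/crop2.png

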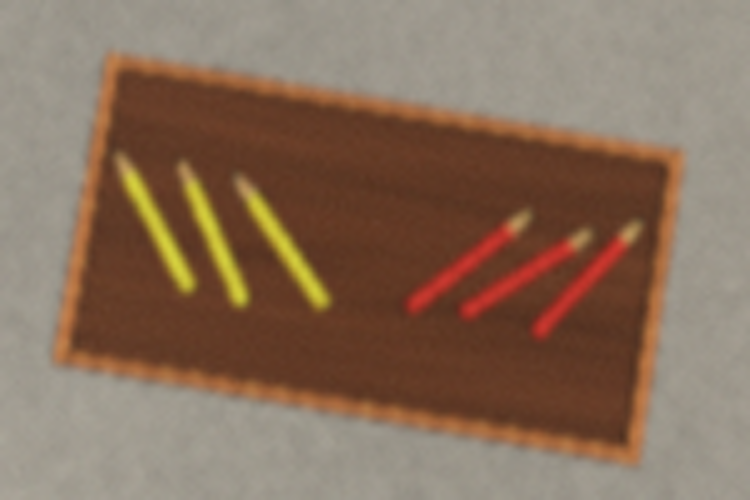

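```bash
cat > m2.py <<'E'
from h import *
c=campose('top')
def f(n,p,z):
    w=ray(c,p,z)[:,:2]; print(n,np.round(w,4).tolist()); 
    return w
def A(v): return np.degrees(np.arctan2(v[1],v[0]))
r=f('roof front L,R',[(190,206.75),(253.25,173.25)],.11); d=r[0]-r[1]; print('len',np.linalg.norm(d),'bay +x yaw',A(d)-90)
u=np.array([np.cos(np.radians(A(d)-90)),np.sin(np.radians(A(d)-90))]); bo=r.mean(0)+.045*u; print('bay origin',bo)
h=f('handle tip, base',[(130+491/4,90+487/4),(130+405/4,90+391/4)],.045); e=h[1]-h[0]; print('rake yaw',A(e)); e/=np.linalg.norm(e)
print('tail',h[0]+e*.015,'knob',h[0]+e*.132)
t=f('tray',[(300+112/5,160+55/5),(300+682/5,160+150/5),(300+635/5,160+463/5),(300+55/5,160+362/5)],.014)
print('tray c',t.mean(0),'yaws',A(t[0]-t[1])-90,A(t[3]-t[2])-90,A(t[1]-t[2]),A(t[0]-t[3]), np.linalg.norm(t[0]-t[1]),np.linalg.norm(t[1]-t[2]))
E
python3 m2.py
```

```text
roof front L,R [[0.5213, 0.3784], [0.6098, 0.2198]]
len 0.1816350408234446 bay +x yaw 29.1831447642259
bay origin [0.60484209 0.32106353]
handle tip, base [[0.5162, 0.2285], [0.5806, 0.2886]]
rake yaw 43.0274121991904
tail [0.5271739  0.23872646] knob [0.6127041 0.3185612]
tray [[0.6352, 0.0431], [0.5857, -0.2737], [0.4129, -0.2454], [0.4641, 0.0721]]
tray c [ 0.52446006 -0.10098452] yaws -8.888837126246585 -9.168203501138763 -9.32606285861198 -9.616500764873841 0.32066329798709964 0.17512062281049814
```

```bash
cat >> h.py <<'E'
def Rtool(yawz, tiltaxis=None, ang=0):
    """tool x down, tool z at world yaw (deg)"""
    a=np.radians(yawz); z=np.array([np.cos(a),np.sin(a),0]); x=np.array([0,0,-1.]); y=np.cross(z,x)
    return np.c_[x,y,z]
def yawz(s):
    z=R.from_quat(s['eef_rot']).as_matrix()[:,2]; return np.degrees(np.arctan2(z[1],z[0]))
def rel(pos,yz,base=None):
    """shift mm + rotvec from current measured (or base=(pos,yaw)) pose to target"""
    s=read_state()
    if base is None: R0=R.from_quat(s['eef_rot']).as_matrix(); p0=s['ee_pos']
    else: R0=Rtool(base[1]); p0=np.array(base[0])
    Rt=Rtool(yz); d=R0.T@(np.array(pos)-p0)*1000; rv=R.from_matrix(R0.T@Rt).as_rotvec()
    print('shift',np.round(d,1),'rot',np.round(rv,3),'deg',np.round(np.degrees(np.linalg.norm(rv)),1)); return d,rv
E
python3 - <<'E'
from h import *
s=read_state(); print(np.round(R.from_quat(s['eef_rot']).as_matrix(),3)); print(yawz(s))
im=cv2.imread('pics/s0.png'); cv2.imwrite('pics/g.png',cv2.resize(im[0:130,500:620],None,fx=4.5,fy=4.5,interpolation=cv2.INTER_CUBIC))
w=snap('wrist','w0.png')
E
```

```text
[[-0.     0.961  0.278]
 [ 0.001  0.278 -0.961]
 [-1.    -0.    -0.001]]
-73.85562100713922
```

View pics/g.png

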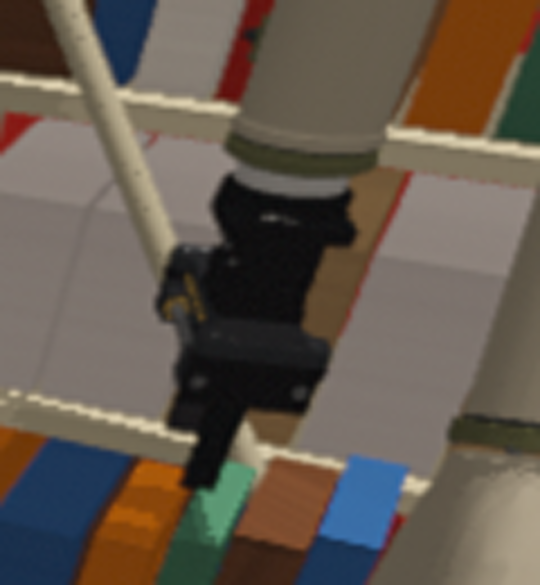

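View pics/w0.png

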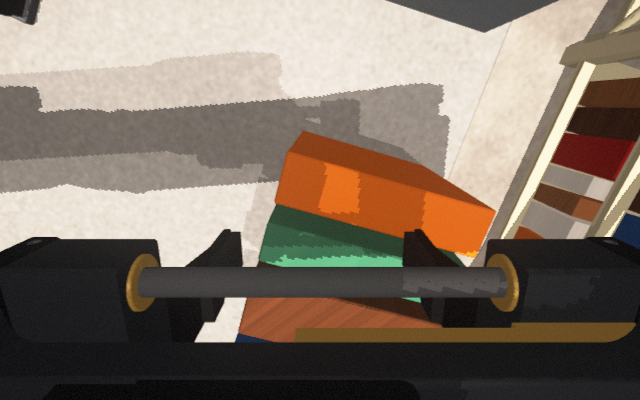

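The gripper's long body lies along the jaw axis, and the camera sits on the tool's +y side. I'll go to a waypoint over the tray first, then hover over the tail.

Run:
```python
from h import *
rel((.50,-.10,.25),-60); rel((.5228,.2347,.17),-47,((.50,-.10,.25),-60))
```

```text
shift [ -27.7  452.5 -389.7] rot [-0.242 -0.001 -0.   ] deg 13.9
shift [  80.   187.1 -278.5] rot [-0.227  0.     0.   ] deg 13.0
```

>>> arm_command --pt "0 -28 452 -390 -0.242 0 0" --pt "0 -28 452 -390 -0.242 0 0" --pt "0 -28 452 -390 -0.242 0 0" --pt "0 -28 452 -390 -0.242 0 0" --pt "0 -28 452 -390 -0.242 0 0" --pt "0 -28 452 -390 -0.242 0 0" --pt "0 -28 452 -390 -0.242 0 0" --pt "0 -28 452 -390 -0.242 0 0" --pt "0 -28 452 -390 -0.242 0 0" --pt "0 -28 452 -390 -0.242 0 0"

```text
time: 1.15
ee_pos: [0.4469, -0.18, 0.2462]
eef_rot: [0.353, 0.612, -0.354, 0.613]
ft_force: [-0.1, -1.3, -0.9]
width: 0.0866
```

Run:
```python
from h import *
rel((.5228,.2347,.17),-47)
```

```text
shift [  75.9  273.  -321.2] rot [-0.227  0.001  0.   ] deg 13.0
```

>>> arm_command --pt "0 0 273 -321 -0.227 0 0" --pt "0 0 273 -321 -0.227 0 0" --pt "0 20 273 -321 -0.227 0 0" --pt "0 40 273 -321 -0.227 0 0" --pt "0 60 273 -321 -0.227 0 0" --pt "0 76 273 -321 -0.227 0 0" --pt "0 76 273 -321 -0.227 0 0" --pt "0 76 273 -321 -0.227 0 0" --pt "0 76 273 -321 -0.227 0 0" --pt "0 76 273 -321 -0.227 0 0"

```text
time: 2.15
ee_pos: [0.5203, 0.2375, 0.1682]
eef_rot: [0.28, 0.651, -0.28, 0.648]
ft_force: [-0.2, 0.1, -0.1]
width: 0.0871
```

Run:
```python
from h import *
s,_=snap('wrist','w1.png'); print(s['ee_pos'],yawz(s),s['joint_positions'])
```

```text
[0.52026023 0.23747366 0.1681666 ] -46.6181202997311 [ 0.18173911  0.37086607 -0.84233876  1.64084182  0.28410417  1.26105765
 -1.52833587]
```

View pics/w1.png

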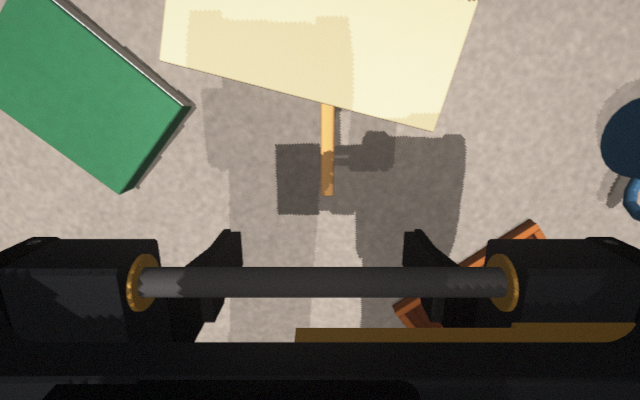

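The wrist view shows the handle from (327,105) to (327,195), near vertical. I'll compute its pose from that.

Run:
```python
from h import *
im=cv2.imread('pics/w1.png'); s=read_state(); c=campose('wrist',s)
hsv=cv2.cvtColor(im,cv2.COLOR_BGR2HSV); m=((hsv[...,1]>100)&(hsv[...,0]<28)).astype('u1')
pts=[]
for v in range(112,196,4):
    u=np.where(m[v,305:350])[0]+305
    if len(u): pts.append((u.min(),u.max()+1,v)); 
p=np.array(pts,float); print(p[[0,5,10,-1]])
w=ray(c,np.c_[(p[:,0]+p[:,1])/2,p[:,2]],.045)[:,:2]
vx,vy,x0,y0=cv2.fitLine(w.astype('f4'),cv2.DIST_HUBER,0,.01,.01).ravel(); print('yaw',np.degrees(np.arctan2(vy,vx)))
tip=ray(c,[(327,195.5)],.045)[0]; a=np.array([vx,vy]);a*=np.sign(a[0]); print('tip',tip,'grasp',tip[:2]+a*.009,'knob',tip[:2]+a*.132)
f=ray(c,[(160,60),(434,131)],.11)[:,:2]; d=f[0]-f[1]; print(f,np.degrees(np.arctan2(d[1],d[0]))-90)
print('roof front mid',f.mean(0))
y=np.degrees(np.arctan2(a[1],a[0])); rel((*(tip[:2]+a*.009),.018),y-90)
```

```text
[[321. 335. 112.]
 [321. 335. 132.]
 [320. 334. 152.]
 [321. 334. 192.]]
yaw 42.985115
tip [0.51955718 0.22878369 0.045     ] grasp [0.52614095 0.23491997] knob [0.61611926 0.31878238]
[[0.5248988  0.37917128]
 [0.61336839 0.22098153]] 29.216646154368988
roof front mid [0.5691336  0.30007641]
shift [150.8   4.    3.8] rot [ 0.005 -0.002  0.001] deg 0.3
```

>>> arm_command --pt "0 40 2 4 0.005 0 0" --pt "0 80 2 4 0.005 0 0" --pt "0 115 2 4 0.005 0 0" --pt "0 140 2 4 0.005 0 0" --pt "0 150 2 4 0.005 0 0" --pt "200 150 2 4 0.005 0 0" --pt "255 150 2 4 0.005 0 0" --pt "255 150 2 4 0.005 0 0" --pt "255 150 2 4 0.005 0 0" --pt "255 150 2 4 0.005 0 0" --newtons 25

```text
time: 3.2
ee_pos: [0.5268, 0.2313, 0.0207]
eef_rot: [0.284, 0.647, -0.283, 0.648]
ft_force: [-0.3, -0.4, -0.6]
width: 0.055
```

Run:
```python
from h import *
s=read_state(); print(s['ee_pos'],yawz(s),s['ft_force'],s['width'])
u=np.array([np.cos(np.radians(29.2)),np.sin(np.radians(29.2))])
p=s['ee_pos'][:2]
rel((*(p-u*.13),s['ee_pos'][2]),yawz(s))
rel((*(p-u*.13),s['ee_pos'][2]),yawz(s)+0)
```

```text
[0.52679358 0.23127364 0.02072531] -47.27084393713999 [-0.26501288 -0.40272268 -0.57927543] 0.055021280459879356
shift [  -0.2 -126.4  -30.4] rot [ 0.     0.001 -0.001] deg 0.1
shift [  -0.2 -126.4  -30.4] rot [ 0.     0.001 -0.001] deg 0.1
```

>>> arm_command --pt "255 2 0 0 0 0 0" --pt "255 2 0 0 0 0 0" --pt "255 2 0 0 0 0 0" --pt "255 2 0 0 0 0 0" --pt "255 2 0 0 0 0 0" --pt "255 2 0 0 0 0 0" --pt "255 2 0 0 0 0 0"

```text
time: 3.9
ee_pos: [0.5262, 0.2313, 0.0179]
eef_rot: [0.283, 0.648, -0.283, 0.648]
ft_force: [-0.6, 0.6, -0.5]
width: 0.0118
```

>>> arm_command --pt "255 0 -7 -2 0 0 0" --pt "255 0 -19 -5 0 0 0" --pt "255 0 -34 -8 0 0 0" --pt "255 0 -50 -12 0 0 0" --pt "255 0 -66 -16 0 0 0" --pt "255 0 -82 -20 0 0 0" --pt "255 0 -98 -24 0 0 0" --pt "255 0 -114 -28 0 0 0" --pt "255 0 -127 -31 0 0 0" --pt "255 0 -127 -31 0 0 0"

```text
time: 4.9
ee_pos: [0.4106, 0.1662, 0.0177]
eef_rot: [0.283, 0.648, -0.285, 0.648]
ft_force: [-0.8, -1.2, 1.6]
width: 0.0119
```

Run:
```python
from h import *
snap('top','t2.png');im=cv2.imread('pics/t2.png'); cv2.imwrite('pics/t2c.png',cv2.resize(im[90:290,150:350],None,fx=3,fy=3,interpolation=cv2.INTER_CUBIC))
s=read_state();print(s['ee_pos'],s['joint_positions'])
```

```text
[0.41154473 0.16675328 0.01793757] [ 0.30581229  0.28817386 -0.85644828  2.09306984  0.28470189  0.87789143
 -1.54039212]
```

View pics/t2c.png

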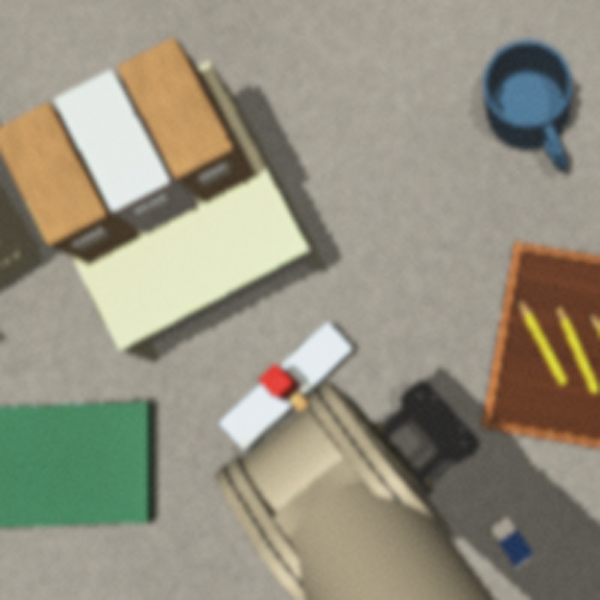

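The head and red knob (crop 277,380) are clear of the roof. I'll draw it a little further for margin, then release and rise.

>>> arm_command --pt "255 0 -8 -2 0 0 0" --pt "255 0 -16 -4 0 0 0" --pt "255 0 -16 -4 0 0 0" --pt "0 0 -16 -4 0 0 0" --pt "0 0 -16 -4 0 0 0" --pt "0 0 -16 -4 0 0 0" --pt "0 0 -16 -4 0 0 0" --pt "0 0 -16 -4 0 0 0" --pt "0 0 -16 -4 0 0 0"

```text
time: 5.85
ee_pos: [0.3976, 0.1599, 0.0179]
eef_rot: [0.283, 0.648, -0.283, 0.648]
ft_force: [0.4, -0.9, 0.0]
width: 0.0514
```

>>> arm_command --pt "0 -40 0 0 0 0 0" --pt "0 -80 0 0 0 0 0" --pt "0 -120 0 0 0 0 0" --pt "0 -150 0 0 0 0 0" --pt "0 -150 40 0 0 0 0" --pt "0 -150 70 0 0 0 0" --pt "0 -150 70 0 0 0 0" --pt "0 -150 70 0 0 0 0"

```text
time: 6.65
ee_pos: [0.4485, 0.2077, 0.1675]
eef_rot: [0.283, 0.649, -0.283, 0.647]
ft_force: [0.3, 0.2, -0.6]
width: 0.0874
```

Run:
```python
from h import *
s,_=snap('wrist','w2.png'); print(s['ee_pos'],yawz(s),s['width'])
```

```text
[0.44853392 0.20770821 0.16745443] -47.206655660847005 0.0874047840238601
```

View pics/w2.png

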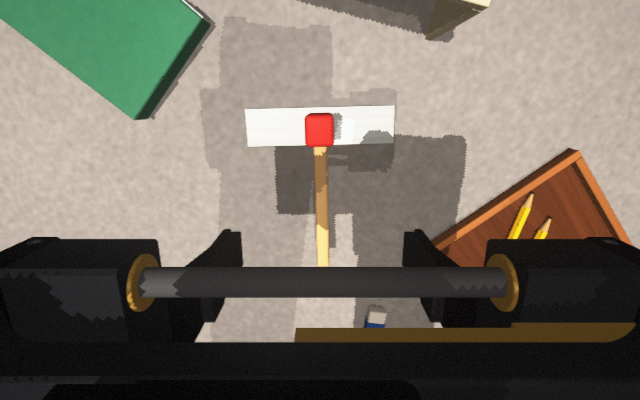

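The rake stands on the table. Its head is at (245–394, 106–146), its red knob at about (319,129), and its handle runs down the image. I'll measure it.

Run:
```python
from h import *
im=cv2.imread('pics/w2.png'); s=read_state(); c=campose('wrist',s)
q=ray(c,[(245,110),(394,106),(395,143),(247,146.5)],.028)[:,:2]; print(q.mean(0))
for a,b in((0,1),(3,2),(3,0),(2,1)):
    d=q[b]-q[a]; print(np.linalg.norm(d),np.degrees(np.arctan2(d[1],d[0])))
hsv=cv2.cvtColor(im,cv2.COLOR_BGR2HSV); m=(((hsv[...,0]<6)|(hsv[...,0]>172))&(hsv[...,1]>170)&(hsv[...,2]>90)).astype('u1'); m[200:]=0;m[:,400:]=0
x,y,w,h=cv2.boundingRect(m); print(x,y,w,h)
# knob top face center: top edge y; 
t=ray(c,[(x,y),(x+w,y)],.081)[:,:2]; print('knob back top edge',t, np.linalg.norm(t[1]-t[0]))
hb=ray(c,[(321,150),(323,264)],.045)[:,:2]; d=hb[0]-hb[1]; print('handle yaw',np.degrees(np.arctan2(d[1],d[0])))
```

```text
[0.48691002 0.24643524]
0.13253869065747131 -45.794175949940616
0.13569955304128786 -45.92294682686769
0.0324161515057974 42.23891891708285
0.032766095383138315 47.78922309820173
305 113 29 34
knob back top edge [[0.48960411 0.26354237]
 [0.5040819  0.24786503]] 0.021339763435343318
handle yaw 43.67308297537665
```

Run:
```python
from h import *
rel((.4876,.2470,.039),-46)
```

```text
shift [128.5  56.   -2.4] rot [-0.022 -0.001  0.001] deg 1.2
```

>>> arm_command --pt "0 0 30 -2 -0.02 0 0" --pt "0 0 56 -2 -0.02 0 0" --pt "0 10 56 -2 -0.02 0 0" --pt "0 50 56 -2 -0.02 0 0" --pt "0 85 56 -2 -0.02 0 0" --pt "0 112 56 -2 -0.02 0 0" --pt "0 126 56 -2 -0.02 0 0" --pt "0 128 56 -2 -0.02 0 0" --pt "255 128 56 -2 -0.02 0 0" --pt "255 128 56 -2 -0.02 0 0" --newtons 60

```text
time: 7.7
ee_pos: [0.4895, 0.2471, 0.0415]
eef_rot: [0.278, 0.65, -0.277, 0.651]
ft_force: [0.6, 0.6, 0.4]
width: 0.0779
```

>>> arm_command --pt "255 0 0 0 0 0 0" --pt "255 0 0 0 0 0 0" --pt "255 0 0 0 0 0 0" --pt "255 0 0 0 0 0 0" --pt "255 0 0 0 0 0 0" --pt "255 0 0 0 0 0 0" --pt "255 0 0 0 0 0 0" --pt "255 0 0 0 0 0 0" --pt "255 0 0 0 0 0 0"

```text
time: 8.6
ee_pos: [0.4887, 0.2469, 0.0399]
eef_rot: [0.277, 0.651, -0.277, 0.651]
ft_force: [-1.6, 0.9, -0.3]
width: 0.0215
```

Run:
```python
from h import *
s,_=snap('wrist','w3.png'); print(s['ee_pos'],yawz(s),s['width'],s['ft_force'])
```

```text
[0.4886795  0.246865   0.03990468] -46.115842101923654 0.021534522411221314 [-1.57458882  0.93128216 -0.32641333]
```

View pics/w3.png

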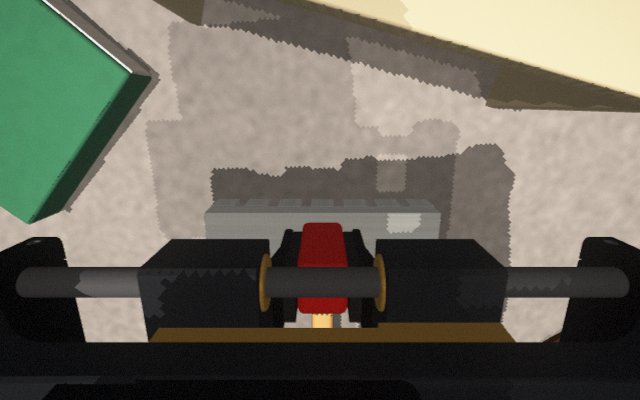

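The knob is gripped at 21.5 mm, and the tool height over the foot is about 40 mm. Next: lift, turn to tray yaw, and look from over the red half.

Run:
```python
from h import *
s=read_state(); rel((.509,-.199,.20),-9.3,((s['ee_pos'][0],s['ee_pos'][1],.04),-46))
```

```text
shift [-160.  -295.1  334.9] rot [-0.641  0.     0.   ] deg 36.7
```

>>> arm_command --pt "255 -10 0 0 0 0 0" --pt "255 -35 0 0 0 0 0" --pt "255 -70 0 0 0 0 0" --pt "255 -110 -20 25 0 0 0" --pt "255 -140 -50 55 -0.1 0 0" --pt "255 -160 -80 90 -0.2 0 0" --pt "255 -160 -110 125 -0.3 0 0" --pt "255 -160 -140 160 -0.4 0 0" --pt "255 -160 -170 195 -0.5 0 0" --pt "255 -160 -200 230 -0.6 0 0"

```text
time: 9.65
ee_pos: [0.5036, -0.0595, 0.2007]
eef_rot: [0.071, 0.703, -0.071, 0.704]
ft_force: [0.2, -0.1, -2.3]
width: 0.0218
```

Run:
```python
from h import *
s=read_state(); print(s['ee_pos'],yawz(s),s['width'],s['ft_force']);rel((.509,-.199,.20),-9.3)
```

```text
[ 0.50359578 -0.05951541  0.20070479] -11.505630820757897 0.02180788157234016 [ 0.16313928 -0.1201624  -2.34301165]
shift [   0.8 -135.6   33.1] rot [-0.038  0.001  0.001] deg 2.2
```

>>> arm_command --pt "255 0 -40 10 -0.038 0 0" --pt "255 0 -80 20 -0.038 0 0" --pt "255 0 -120 30 -0.038 0 0" --pt "255 0 -135 33 -0.038 0 0" --pt "255 0 -135 33 -0.038 0 0" --pt "255 0 -135 33 -0.038 0 0"

```text
time: 10.25
ee_pos: [0.5089, -0.1954, 0.2002]
eef_rot: [0.059, 0.705, -0.058, 0.705]
ft_force: [-0.5, -0.5, -3.0]
width: 0.0215
```

Run:
```python
from h import *
s,_=snap('wrist','w4.png'); print(s['ee_pos'],yawz(s),s['width'],s['ft_force'])
```

```text
[ 0.50888241 -0.19540565  0.20019737] -9.530619887119796 0.021508017518209514 [-0.46730595 -0.49867385 -3.017202  ]
```

View pics/w4.png

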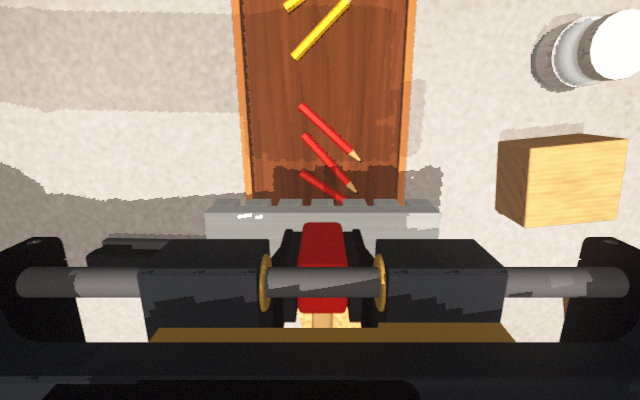

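Wrist view: side walls run at columns of about 245 and 405, the nearest red end is at (300,106), and the nearest yellow end is at (295,58). The bare strip lies between those.

Run:
```python
from h import *
s=read_state(); c=campose('wrist',s)
im=cv2.imread('pics/w4.png'); cv2.imwrite('pics/w4c.png',cv2.resize(im[0:225,200:460],None,fx=3,fy=2.6,interpolation=cv2.INTER_CUBIC))
hy=np.radians(-9.3); ex=np.array([np.cos(hy),np.sin(hy)]); ey=np.array([-np.sin(hy),np.cos(hy)]); C=np.array([.525,-.1007])
def loc(uv,z): 
    w=ray(c,uv,z)[:,:2]; return np.c_[w,(w-C)@ex*1000,(w-C)@ey*1000]
print('wall outer top L (near side)',loc([(233,5),(248,185)],.014)); print('far',loc([(415,5),(405,185)],.014))
print('pencil ends y3,r1',loc([(294,59),(299,104)],.010)); print('r1 tip, r2 tail, r2 tip',loc([(360,161),(301,134),(356,193)],.008))
zt=s['ee_pos'][2]-.012
h=ray(c,[(206,212),(440,211)],zt)[:,:2]; d=h[1]-h[0]; print('head front edge',h,np.linalg.norm(d),np.degrees(np.arctan2(d[1],d[0])), ((h.mean(0)-s['ee_pos'][:2])@ey*1000,(h.mean(0)-s['ee_pos'][:2])@ex*1000))
```

```text
wall outer top L (near side) [[ 4.52723693e-01 -1.77112305e-02 -8.47375895e+01  7.02178141e+01]
 [ 4.26963391e-01 -1.91626898e-01 -8.20538543e+01 -1.05574819e+02]]
far [[ 6.22923816e-01 -4.62274720e-02  8.78337090e+01  6.95813885e+01]
 [ 5.96607849e-01 -2.20003126e-01  8.99464566e+01 -1.06162870e+02]]
pencil ends y3,r1 [[  0.50058543  -0.07346455 -28.4950113   22.93197067]
 [  0.49754113  -0.11684527 -24.48880927 -20.37050992]]
r1 tip, r2 tail, r2 tip [[   0.55205818   -0.18670558   40.60134961  -80.50239552]
 [   0.49383375   -0.14748235  -23.19638327  -51.20401083]
 [   0.5427862    -0.22188446   37.13628916 -116.71725926]]
head front edge [[ 0.44749387 -0.16697486]
 [ 0.57690667 -0.18801665]] 0.13111228324946256 -9.23515536144598 (np.float64(17.60201007139869), np.float64(0.33056418169925594))
```

View pics/w4c.png

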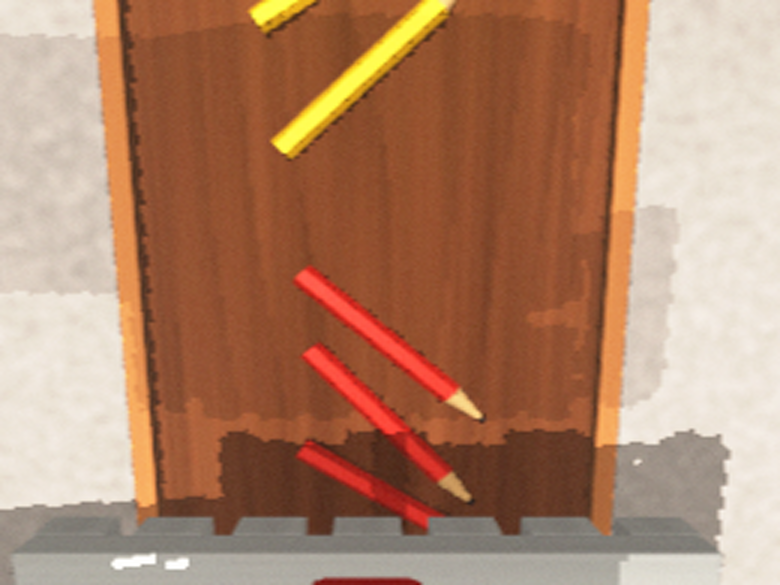

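```bash
cat >> h.py <<'E'
TY=-9.1; _a=np.radians(TY); EX=np.array([np.cos(_a),np.sin(_a)]); EY=np.array([-np.sin(_a),np.cos(_a)]); C=np.array([.526,-.1000])
def tgt(x,y): return C+EX*x/1000+EY*y/1000
def tloc(p): d=(np.atleast_2d(p)[:,:2]-C)*1000; return np.c_[d@EX,d@EY]
E
python3 - <<'E'
from h import *
s=read_state(); print(tloc(s['ee_pos'])); rel((*tgt(0,0),.075),TY)
E
```

```text
[[ -1.76147306 -96.30366511]]
shift [125.3  96.3   1.2] rot [-0.006  0.    -0.   ] deg 0.4
```

>>> arm_command --pt "255 0 30 1 -0.006 0 0" --pt "255 0 60 1 -0.006 0 0" --pt "255 0 85 1 -0.006 0 0" --pt "255 20 96 1 -0.006 0 0" --pt "255 55 96 1 -0.006 0 0" --pt "255 90 96 1 -0.006 0 0" --pt "255 115 96 1 -0.006 0 0" --pt "255 125 96 1 -0.006 0 0" --pt "255 125 96 1 -0.006 0 0" --pt "255 125 96 1 -0.006 0 0"

```text
time: 11.3
ee_pos: [0.5266, -0.1015, 0.0764]
eef_rot: [0.056, 0.704, -0.057, 0.705]
ft_force: [0.2, 0.2, -1.9]
width: 0.0217
```

Run:
```python
from h import *
s,_=snap('wrist','w5.png');snap('top','t5.png');snap('side','s5.png'); print(s['ee_pos'],tloc(s['ee_pos']),yawz(s),s['width'],s['ft_force'])
im=cv2.imread('pics/s5.png');cv2.imwrite('pics/s5c.png',cv2.resize(im[120:270,270:440],None,fx=4,fy=4,interpolation=cv2.INTER_CUBIC))
```

```text
[ 0.52664752 -0.10146393  0.07637654] [[ 0.87090427 -1.34309344]] -9.173927289340003 0.021667843491148676 [ 0.24152701  0.19987406 -1.92521988]
```

View pics/w5.png

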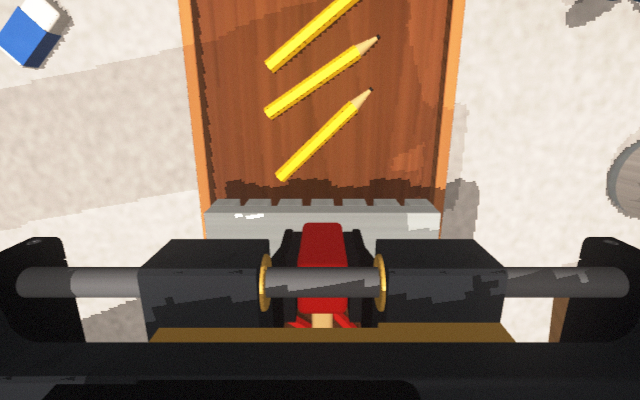

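View pics/s5c.png

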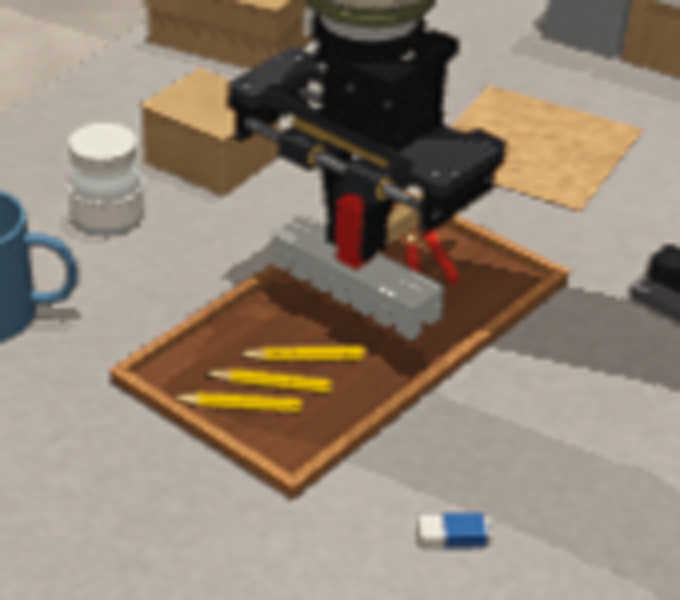

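Wrist view shows the yellow pencils ahead of the head, with the nearest end at (280,181). I'll check the margins.

Run:
```python
from h import *
s=read_state(); c=campose('wrist',s)
print('y3 end',tloc(ray(c,[(281,182)],.006)))
print('outer walls',tloc(ray(c,[(181,4),(204,200),(465,4),(443,190)],.014)))
h=ray(c,[(206,213),(440,212)],s['ee_pos'][2]-.012); print('head front',tloc(h))
rel((*tgt(0.5,0.5),.047),TY)
```

```text
y3 end [[-28.97042484  18.74384988]]
outer walls [[-84.72464079 132.36545984]
 [-83.46627159   7.62992024]
 [ 88.56589777 131.91580985]
 [ 86.730693    14.43824539]]
head front [[-64.21099239  15.00505086]
 [ 67.00622041  15.1291963 ]]
shift [29.4  2.5 -0.6] rot [-0.002  0.002  0.   ] deg 0.2
```

>>> arm_command --pt "255 8 0 0 0 0 0" --pt "255 16 0 0 0 0 0" --pt "255 23 0 0 0 0 0" --pt "255 28 0 0 0 0 0" --pt "255 29 0 0 0 0 0" --pt "255 29 0 0 0 0 0" --pt "255 29 0 0 0 0 0"

```text
time: 12.15
ee_pos: [0.526, -0.102, 0.0462]
eef_rot: [0.057, 0.705, -0.057, 0.705]
ft_force: [0.2, 0.1, -2.4]
width: 0.0216
```

Run:
```python
from h import *
s,_=snap('wrist','w6.png');snap('side','s6.png'); print(s['ee_pos'],tloc(s['ee_pos']),yawz(s),s['width'],s['ft_force'])
im=cv2.imread('pics/s6.png');cv2.imwrite('pics/s6c.png',cv2.resize(im[120:270,270:440],None,fx=4,fy=4,interpolation=cv2.INTER_CUBIC))
```

```text
[ 0.52599715 -0.10198702  0.04618135] [[ 0.31145138 -1.96246246]] -9.223546367700292 0.021625681819446466 [ 0.21968826  0.11884163 -2.39901644]
```

View pics/w6.png

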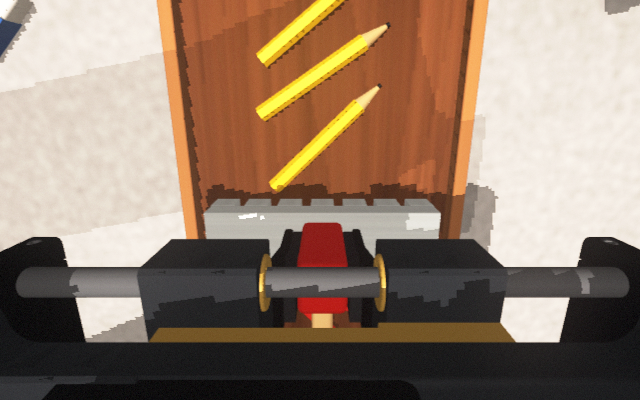

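View pics/s6c.png

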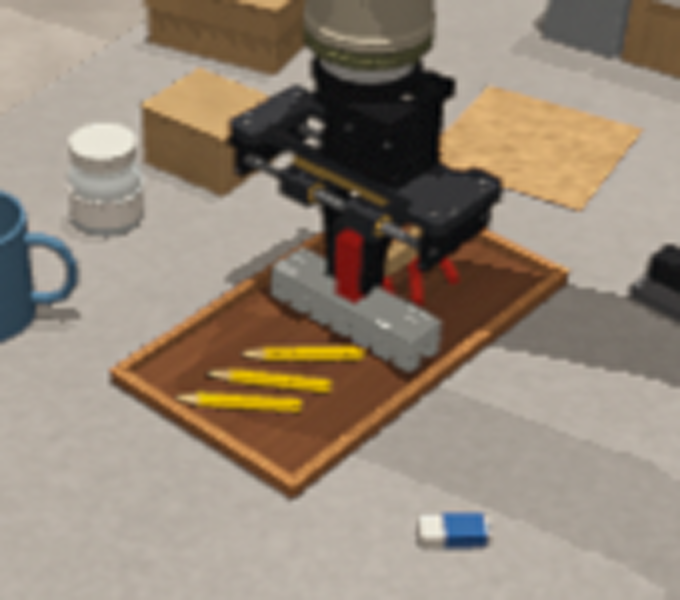

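Force z is −2.4 N, which is the rake's weight only, so the tines hang free about 2 mm over the floor and the head is centred. Pushing left slowly.

>>> arm_command --pt "255 0 4 0 0 0 0" --pt "255 0 10 0 0 0 0" --pt "255 0 17 0 0 0 0" --pt "255 0 24 0 0 0 0" --pt "255 0 31 0 0 0 0" --pt "255 0 38 0 0 0 0" --pt "255 0 45 0 0 0 0" --pt "255 0 52 0 0 0 0" --pt "255 0 59 0 0 0 0" --pt "255 0 64 0 0 0 0"

```text
time: 13.25
ee_pos: [0.5362, -0.0381, 0.046]
eef_rot: [0.057, 0.705, -0.057, 0.705]
ft_force: [-0.0, 1.0, -2.3]
width: 0.0217
```

Run:
```python
from h import *
s,_=snap('wrist','w7.png'); print(s['ee_pos'],tloc(s['ee_pos']),yawz(s),s['width'],s['ft_force'])
```

```text
[ 0.53617636 -0.03806538  0.04600914] [[ 0.2528233  62.76457268]] -9.199817473746045 0.021696915868957715 [-0.00982721  1.00156405 -2.2760773 ]
```

View pics/w7.png

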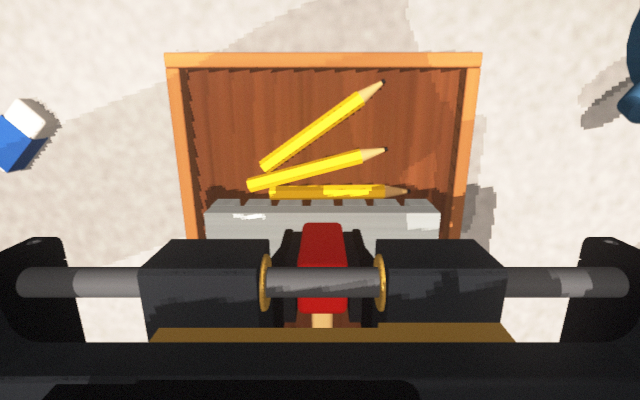

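The first pencil is aligned along the head and the others are rotating. The end wall is visible at rows of about 55–68, so I'll measure it.

Run:
```python
from h import *
s=read_state(); c=campose('wrist',s)
im=cv2.imread('pics/w7.png'); 
cv2.imwrite('pics/w7c.png',cv2.resize(im[40:215,150:500],None,fx=2.2,fy=2.2,interpolation=cv2.INTER_CUBIC))
hsv=cv2.cvtColor(im,cv2.COLOR_BGR2HSV); m=(hsv[...,1]>110)&(hsv[...,0]<20)&(hsv[...,2]>140)
t=[];b=[]
for u in range(200,450,5):
    v=np.where(m[40:90,u])[0]+40; 
    # top run
    e=v[0]; f=e
    while m[f,u]: f+=1
    t.append((u,e-.0)); b.append((u,f))
for n,q in(('outer',t),('inner',b)):
    w=tloc(ray(c,q,.014)); p=np.polyfit(w[:,0],w[:,1],1); print(n,'angle vs TY',np.degrees(p[0]),'y at 0',p[1],'x range',w[0],w[-1])
```

```text
outer angle vs TY -0.01665643907329149 y at 0 166.06840364302678 x range [-66.7609836  166.15447519] [ 67.48864128 166.40748785]
inner angle vs TY -0.04859333488791557 y at 0 158.39973547041365 x range [-67.56220859 158.46431976] [ 68.31793334 158.21012594]
```

View pics/w7c.png

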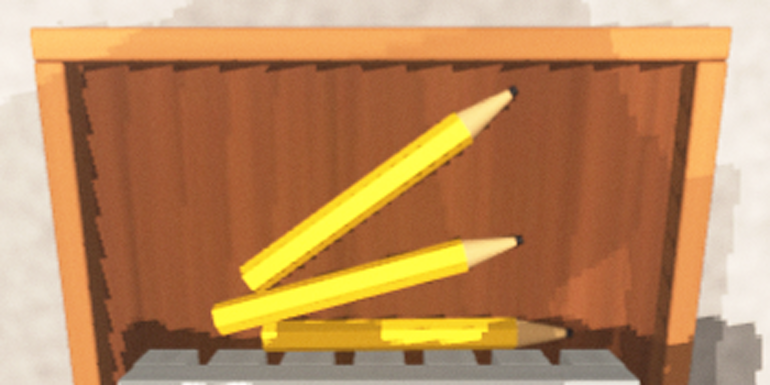

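>>> arm_command --pt "255 0 5 0 0 0 0" --pt "255 0 11 0 0 0 0" --pt "255 0 17 0 0 0 0" --pt "255 0 22 0 0 0 0" --pt "255 0 27 0 0 0 0" --pt "255 0 31 0 0 0 0" --pt "255 0 35 0 0 0 0" --pt "255 0 38 0 0 0 0" --pt "255 0 41 0 0 0 0" --pt "255 0 42 0 0 0 0"

```text
time: 14.3
ee_pos: [0.5428, 0.003, 0.046]
eef_rot: [0.057, 0.705, -0.057, 0.705]
ft_force: [-0.3, -0.0, -2.0]
width: 0.0215
```

Run:
```python
from h import *
s,_=snap('wrist','w8.png'); print(s['ee_pos'],tloc(s['ee_pos']),yawz(s),s['width'],s['ft_force'])
im=cv2.imread('pics/w8.png'); cv2.imwrite('pics/w8c.png',cv2.resize(im[80:255,150:500],None,fx=2.2,fy=2.2,interpolation=cv2.INTER_CUBIC))
```

```text
[0.54282934 0.00298556 0.04599159] [[  0.32952231 104.35105581]] -9.209773923991314 0.021541565132245036 [-0.31552213 -0.03818807 -1.99264957]
```

View pics/w8c.png

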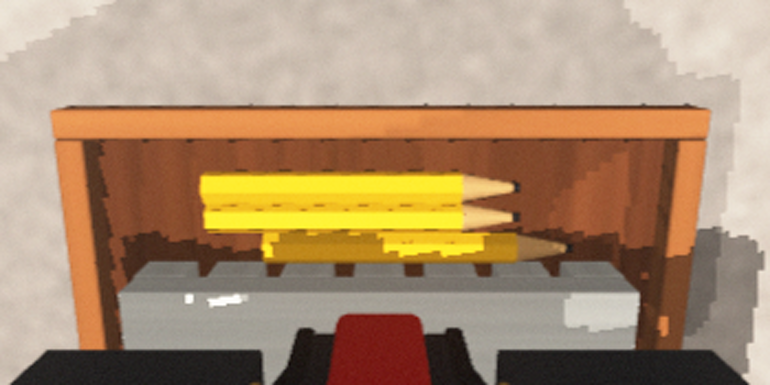

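All three are aligned in a row, and the wall is still a few mm ahead. I'll creep in.

>>> arm_command --pt "255 0 1 0 0 0 0" --pt "255 0 2 0 0 0 0" --pt "255 0 3 0 0 0 0" --pt "255 0 4 0 0 0 0" --pt "255 0 5 0 0 0 0" --pt "255 0 5 0 0 0 0"

```text
time: 14.95
ee_pos: [0.5436, 0.0077, 0.046]
eef_rot: [0.057, 0.705, -0.057, 0.705]
ft_force: [0.3, 0.6, -1.9]
width: 0.0216
```

Run:
```python
from h import *
s,_=snap('wrist','w9.png'); print(s['ee_pos'],tloc(s['ee_pos']),yawz(s),s['width'],s['ft_force'])
im=cv2.imread('pics/w9.png'); cv2.imwrite('pics/w9c.png',cv2.resize(im[80:255,150:500],None,fx=2.2,fy=2.2,interpolation=cv2.INTER_CUBIC))
```

```text
[0.54358418 0.00771998 0.04598422] [[  0.32607341 109.14527761]] -9.2125876438222 0.021602184171418848 [ 0.31761021  0.56507283 -1.85629937]
```

View pics/w9c.png

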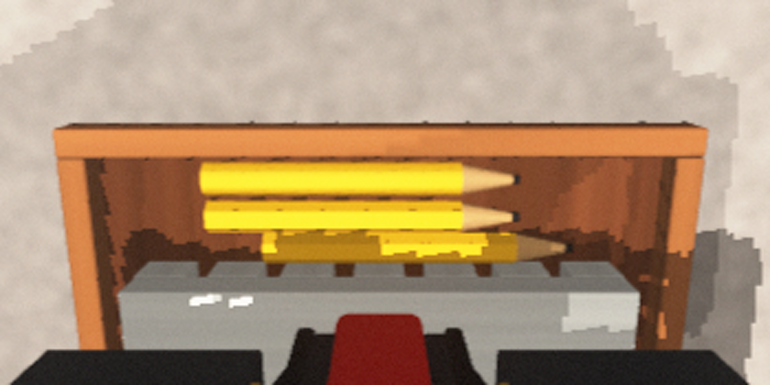

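>>> arm_command --pt "255 0 0.7 0 0 0 0" --pt "255 0 1.4 0 0 0 0" --pt "255 0 2.1 0 0 0 0" --pt "255 0 2.8 0 0 0 0" --pt "255 0 3.5 0 0 0 0" --pt "255 0 3.5 0 0 0 0"

```text
time: 15.6
ee_pos: [0.5442, 0.0112, 0.046]
eef_rot: [0.057, 0.705, -0.057, 0.705]
ft_force: [-0.8, -0.2, -2.6]
width: 0.0218
```

Run:
```python
from h import *
s,_=snap('wrist','w10.png'); print(s['ee_pos'],tloc(s['ee_pos']),yawz(s),s['width'],s['ft_force'])
im=cv2.imread('pics/w10.png'); cv2.imwrite('pics/w10c.png',cv2.resize(im[80:255,150:500],None,fx=2.2,fy=2.2,interpolation=cv2.INTER_CUBIC))
```

```text
[0.54417147 0.01118484 0.04597827] [[  0.3579762  112.65941144]] -9.212041060078663 0.021793015266383605 [-0.83281889 -0.18396291 -2.64596015]
```

View pics/w10c.png

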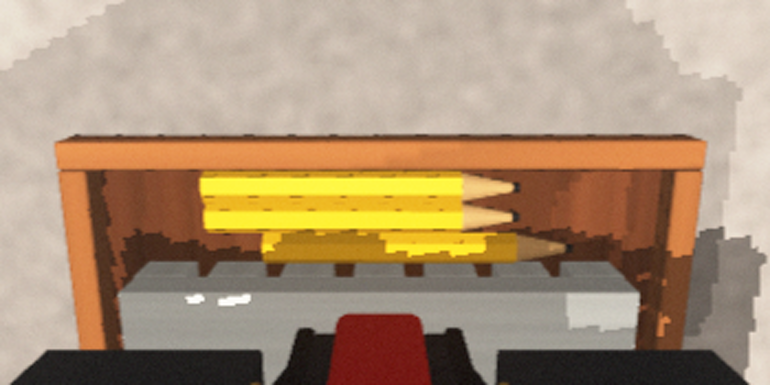

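>>> arm_command --pt "255 0 0.5 0 0 0 0" --pt "255 0 1 0 0 0 0" --pt "255 0 1.5 0 0 0 0" --pt "255 0 2 0 0 0 0" --pt "255 0 2 0 0 0 0"

```text
time: 16.15
ee_pos: [0.5445, 0.013, 0.046]
eef_rot: [0.057, 0.705, -0.057, 0.705]
ft_force: [-0.9, -1.1, -2.1]
width: 0.0215
```

Run:
```python
from h import *
s,_=snap('wrist','w11.png'); print(s['ee_pos'],tloc(s['ee_pos']),yawz(s),s['width'],s['ft_force'])
im=cv2.imread('pics/w11.png'); cv2.imwrite('pics/w11c.png',cv2.resize(im[80:255,150:500],None,fx=2.2,fy=2.2,interpolation=cv2.INTER_CUBIC))
```

```text
[0.54447748 0.01296646 0.04598712] [[  0.37835748 114.46700482]] -9.224249482329595 0.021477343581940055 [-0.92049033 -1.07100871 -2.08627127]
```

View pics/w11c.png

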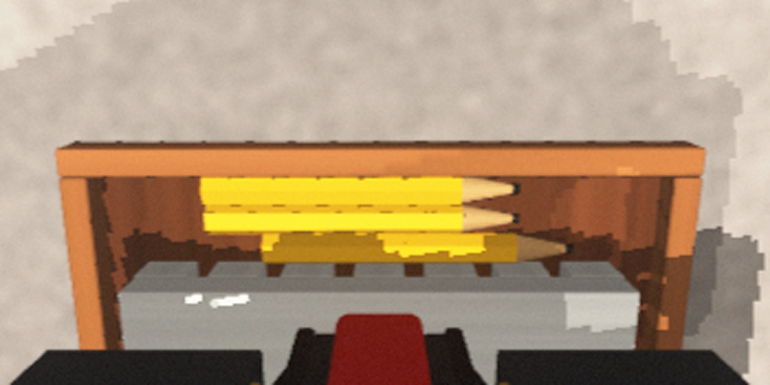

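>>> arm_command --pt "255 0 0.5 0 0 0 0" --pt "255 0 1 0 0 0 0" --pt "255 0 1 0 0 0 0"

```text
time: 16.5
ee_pos: [0.5447, 0.0141, 0.046]
eef_rot: [0.057, 0.705, -0.057, 0.705]
ft_force: [-0.6, -0.4, -3.3]
width: 0.0215
```

>>> arm_command --pt "255 0 0.5 0 0 0 0" --pt "255 0 1 0 0 0 0" --pt "255 0 1 0 0 0 0"

```text
time: 16.8
ee_pos: [0.5448, 0.015, 0.046]
eef_rot: [0.057, 0.705, -0.057, 0.705]
ft_force: [0.9, -0.9, -2.5]
width: 0.0217
```

Run:
```python
from h import *
s,_=snap('wrist','w12.png'); print(s['ee_pos'],tloc(s['ee_pos']),yawz(s),s['width'],s['ft_force'])
im=cv2.imread('pics/w12.png'); cv2.imwrite('pics/w12c.png',cv2.resize(im[80:255,150:500],None,fx=2.2,fy=2.2,interpolation=cv2.INTER_CUBIC))
```

```text
[0.54479251 0.01497972 0.04596829] [[  0.37100969 116.50474542]] -9.222625402097878 0.02173643489776206 [ 0.87352396 -0.86125759 -2.53203078]
```

View pics/w12c.png

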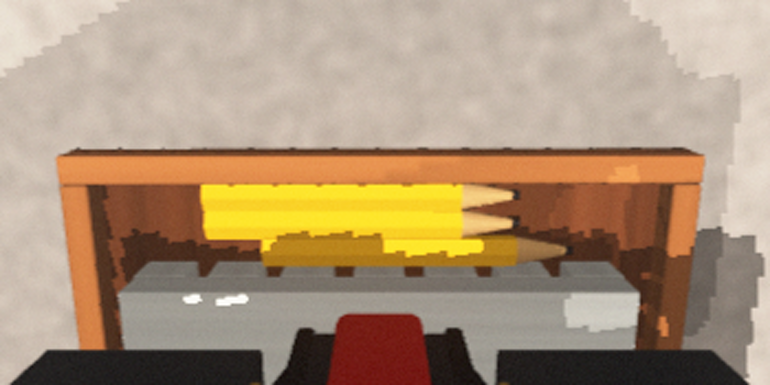

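>>> arm_command --pt "255 0 0.5 0 0 0 0" --pt "255 0 1 0 0 0 0" --pt "255 0 1 0 0 0 0"

```text
time: 17.15
ee_pos: [0.5449, 0.0152, 0.046]
eef_rot: [0.057, 0.705, -0.057, 0.705]
ft_force: [-0.7, -4.6, -0.5]
width: 0.0217
```

>>> arm_command --pt "255 0 0.5 0 0 0 0" --pt "255 0 1 0 0 0 0" --pt "255 0 1 0 0 0 0"

```text
time: 17.45
ee_pos: [0.5449, 0.0154, 0.0459]
eef_rot: [0.056, 0.705, -0.058, 0.705]
ft_force: [-0.7, -6.8, -0.5]
width: 0.0221
```

Run:
```python
from h import *
s,_=snap('wrist','w13.png'); print(s['ee_pos'],tloc(s['ee_pos']),yawz(s),s['width'],s['ft_force'])
im=cv2.imread('pics/w13.png'); cv2.imwrite('pics/w13c.png',cv2.resize(im[80:255,150:500],None,fx=2.2,fy=2.2,interpolation=cv2.INTER_CUBIC))
```

```text
[0.54488056 0.0153678  0.04587168] [[  0.39657744 116.90187499]] -9.280178194257418 0.02207508511617451 [-0.71684953 -6.81223544 -0.46912394]
```

View pics/w13c.png

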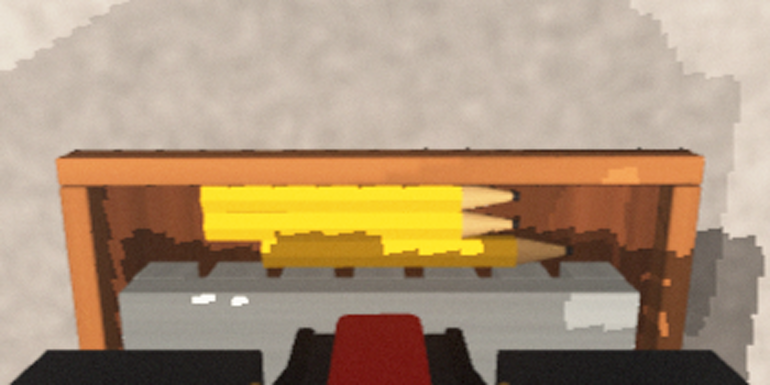

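Contact is firm at about 7 N and the row is tight. Backing off and lifting.

>>> arm_command --pt "255 0 -1 0 0 0 0" --pt "255 0 -2 0 0 0 0" --pt "255 0 -4 0 0 0 0" --pt "255 0 -8 0 0 0 0" --pt "255 0 -15 0 0 0 0" --pt "255 0 -25 0 0 0 0" --pt "255 -20 -45 0 0 0 0" --pt "255 -45 -70 0 0 0 0" --pt "255 -50 -70 0 0 0 0" --pt "255 -50 -70 0 0 0 0"

```text
time: 18.5
ee_pos: [0.5344, -0.0534, 0.0968]
eef_rot: [0.057, 0.704, -0.058, 0.705]
ft_force: [-0.1, -0.4, -1.9]
width: 0.0212
```

Run:
```python
from h import *
s,_=snap('wrist','w14.png'); print(s['ee_pos'],tloc(s['ee_pos']),yawz(s),s['width'],s['ft_force'])
rel((*tgt(.5,0),.08),TY)
```

```text
[ 0.53436203 -0.05337058  0.0968025 ] [[ 0.88196267 47.36505902]] -9.346687578640582 0.021201699662403442 [-0.10140039 -0.43387285 -1.92380701]
shift [ 16.  -48.3   0.4] rot [-0.003  0.001  0.   ] deg 0.2
```

View pics/w14.png

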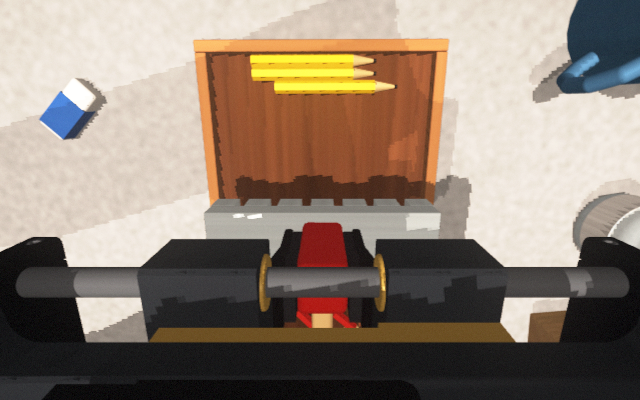

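The yellow row lies straight and tight against its wall (rows 55–94). Now the red side: lower at about y=+8 mm, where there is free space.

>>> arm_command --pt "255 0 -15 0 0 0 0" --pt "255 5 -32 0 0 0 0" --pt "255 15 -39 0 0 0 0" --pt "255 28 -39 0 0 0 0" --pt "255 40 -39 0 0 0 0" --pt "255 48 -39 0 0 0 0" --pt "255 51 -39 0 0 0 0" --pt "255 51 -39 0 0 0 0" --pt "255 51 -39 0 0 0 0"

```text
time: 19.45
ee_pos: [0.5279, -0.0902, 0.0451]
eef_rot: [0.057, 0.705, -0.057, 0.705]
ft_force: [1.3, 0.1, -1.7]
width: 0.0217
```

Run:
```python
from h import *
s,_=snap('side','s15.png'); print(s['ee_pos'],tloc(s['ee_pos']),yawz(s),s['width'],s['ft_force'],s['joint_positions'])
im=cv2.imread('pics/s15.png');cv2.imwrite('pics/s15c.png',cv2.resize(im[120:270,270:440],None,fx=4,fy=4,interpolation=cv2.INTER_CUBIC))
```

```text
[ 0.52792507 -0.09022408  0.04506158] [[0.35469902 9.95734271]] -9.186249395098306 0.021732460379611046 [ 1.34712476  0.11312472 -1.676943  ] [ 0.7782875   0.43951363 -0.82040795  1.85264969  0.37593697  1.01122259
 -0.35892406]
```

View pics/s15c.png

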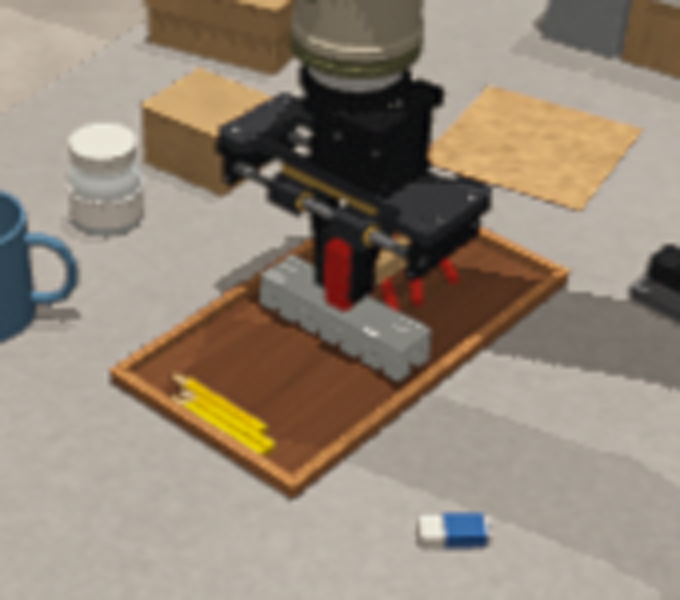

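>>> arm_command --pt "255 -1 -3 0 0 0 0" --pt "255 -1 -9 0 0 0 0" --pt "255 -1 -16 0 0 0 0" --pt "255 -1 -23 0 0 0 0" --pt "255 -1 -30 0 0 0 0" --pt "255 -1 -37 0 0 0 0" --pt "255 -1 -44 0 0 0 0" --pt "255 -1 -51 0 0 0 0" --pt "255 -1 -58 0 0 0 0" --pt "255 -1 -64 0 0 0 0"

```text
time: 20.5
ee_pos: [0.5172, -0.1545, 0.0459]
eef_rot: [0.057, 0.705, -0.057, 0.705]
ft_force: [-0.5, 0.7, -3.0]
width: 0.0215
```

>>> arm_command --pt "255 0 -4 0 0 0 0" --pt "255 0 -9 0 0 0 0" --pt "255 0 -14 0 0 0 0" --pt "255 0 -19 0 0 0 0" --pt "255 0 -24 0 0 0 0" --pt "255 0 -29 0 0 0 0" --pt "255 0 -34 0 0 0 0" --pt "255 0 -38 0 0 0 0" --pt "255 0 -42 0 0 0 0" --pt "255 0 -43 0 0 0 0"

```text
time: 21.5
ee_pos: [0.5104, -0.1969, 0.0459]
eef_rot: [0.057, 0.705, -0.057, 0.705]
ft_force: [0.7, 0.9, -2.2]
width: 0.0213
```

Run:
```python
from h import *
s,_=snap('side','s16.png');snap('top','t16.png'); print(s['ee_pos'],tloc(s['ee_pos']),yawz(s),s['width'],s['ft_force'])
im=cv2.imread('pics/s16.png');a=cv2.resize(im[120:240,320:440],None,fx=4,fy=4,interpolation=cv2.INTER_CUBIC)
im=cv2.imread('pics/t16.png');b=cv2.resize(im[165:265,380:460],(384,480),interpolation=cv2.INTER_CUBIC)
cv2.imwrite('pics/st16.png',np.hstack([a,b])[:,:800])
```

```text
[ 0.51035872 -0.19688841  0.04594056] [[ -0.12072801 -98.14274927]] -9.257308183988169 0.02134292563720218 [ 0.66215524  0.91508322 -2.1771378 ]
```

View pics/st16.png

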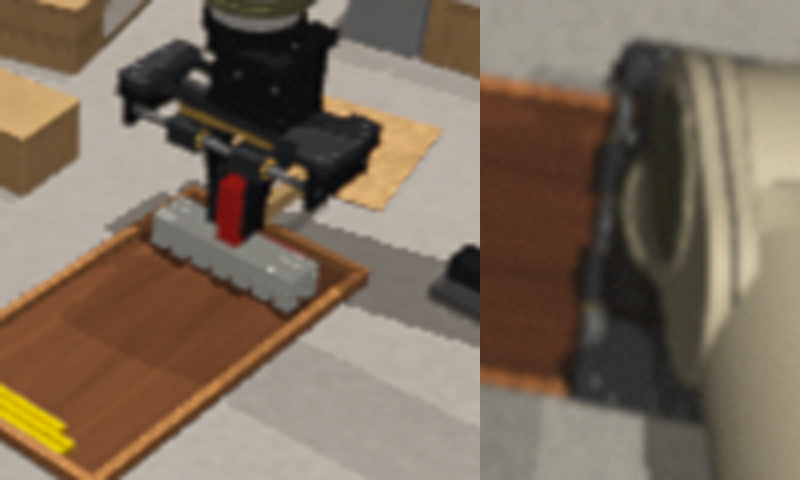

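No red pencil is left behind the head. Creeping on with force checks.

>>> arm_command --pt "255 0 -0.8 0 0 0 0" --pt "255 0 -1.6 0 0 0 0" --pt "255 0 -2.4 0 0 0 0" --pt "255 0 -3.2 0 0 0 0" --pt "255 0 -4 0 0 0 0" --pt "255 0 -4.8 0 0 0 0" --pt "255 0 -5.6 0 0 0 0" --pt "255 0 -6 0 0 0 0"

```text
time: 22.4
ee_pos: [0.5095, -0.2023, 0.046]
eef_rot: [0.057, 0.705, -0.057, 0.705]
ft_force: [0.6, 0.1, -2.4]
width: 0.0214
```

>>> arm_command --pt "255 0 -0.7 0 0 0 0" --pt "255 0 -1.4 0 0 0 0" --pt "255 0 -2 0 0 0 0" --pt "255 0 -2 0 0 0 0"

```text
time: 22.8
ee_pos: [0.5092, -0.2043, 0.046]
eef_rot: [0.057, 0.705, -0.057, 0.705]
ft_force: [-0.0, 1.0, -2.6]
width: 0.0221
```

>>> arm_command --pt "255 0 -0.7 0 0 0 0" --pt "255 0 -1.4 0 0 0 0" --pt "255 0 -2 0 0 0 0" --pt "255 0 -2 0 0 0 0"

```text
time: 23.2
ee_pos: [0.5088, -0.2063, 0.046]
eef_rot: [0.057, 0.705, -0.057, 0.705]
ft_force: [-0.3, 0.3, -3.0]
width: 0.0218
```

>>> arm_command --pt "255 0 -0.5 0 0 0 0" --pt "255 0 -1 0 0 0 0" --pt "255 0 -1.5 0 0 0 0" --pt "255 0 -1.5 0 0 0 0"

```text
time: 23.6
ee_pos: [0.5086, -0.2077, 0.046]
eef_rot: [0.057, 0.705, -0.057, 0.705]
ft_force: [0.6, -0.1, -1.8]
width: 0.0217
```

>>> arm_command --pt "255 0 -0.5 0 0 0 0" --pt "255 0 -1 0 0 0 0" --pt "255 0 -1.5 0 0 0 0" --pt "255 0 -1.5 0 0 0 0"

```text
time: 24.0
ee_pos: [0.5084, -0.2092, 0.046]
eef_rot: [0.057, 0.705, -0.057, 0.705]
ft_force: [0.0, 1.3, -3.2]
width: 0.0215
```

>>> arm_command --pt "255 0 -0.5 0 0 0 0" --pt "255 0 -1 0 0 0 0" --pt "255 0 -1 0 0 0 0"

```text
time: 24.3
ee_pos: [0.5083, -0.2099, 0.046]
eef_rot: [0.057, 0.705, -0.057, 0.705]
ft_force: [-1.1, 0.8, -2.6]
width: 0.022
```

>>> arm_command --pt "255 0 -0.5 0 0 0 0" --pt "255 0 -1 0 0 0 0" --pt "255 0 -1 0 0 0 0"

```text
time: 24.6
ee_pos: [0.5082, -0.2101, 0.0459]
eef_rot: [0.057, 0.705, -0.056, 0.705]
ft_force: [0.2, 5.3, -1.1]
width: 0.0221
```

>>> arm_command --pt "255 0 -0.5 0 0 0 0" --pt "255 0 -1 0 0 0 0" --pt "255 0 -1 0 0 0 0"

```text
time: 24.9
ee_pos: [0.5082, -0.2102, 0.0459]
eef_rot: [0.057, 0.705, -0.056, 0.705]
ft_force: [0.9, 8.7, -1.0]
width: 0.0217
```

Contact at about 8 N, where symmetry predicted it. I'll back off, lift, and pass over to the mat side to look back at the red row.

>>> arm_command --pt "255 0 1 0 0 0 0" --pt "255 0 2 0 0 0 0" --pt "255 0 4 0 0 0 0" --pt "255 0 8 0 0 0 0" --pt "255 0 15 0 0 0 0" --pt "255 0 25 0 0 0 0" --pt "255 -25 32 0 0 0 0" --pt "255 -60 32 0 0 0 0" --pt "255 -90 32 0 0 0 0" --pt "255 -100 32 0 0 0 0"

```text
time: 25.9
ee_pos: [0.5147, -0.1799, 0.149]
eef_rot: [0.056, 0.703, -0.057, 0.706]
ft_force: [0.9, 0.3, -1.9]
width: 0.0215
```

Run:
```python
from h import *
s=read_state(); print(s['ee_pos'],tloc(s['ee_pos']),yawz(s)); rel((*tgt(0,-215),.15),TY)
```

```text
[ 0.51467486 -0.17986302  0.14896675] [[  1.44838558 -80.64900719]] -9.17073154431017
shift [  -0.9 -134.4   -1.3] rot [-0.001  0.004  0.001] deg 0.3
```

>>> arm_command --pt "255 0 -30 0 0 0 0" --pt "255 0 -70 0 0 0 0" --pt "255 0 -105 0 0 0 0" --pt "255 0 -130 0 0 0 0" --pt "255 0 -134 0 0 0 0" --pt "255 0 -134 0 0 0 0"

```text
time: 26.5
ee_pos: [0.4911, -0.3128, 0.1449]
eef_rot: [0.058, 0.705, -0.057, 0.704]
ft_force: [0.5, 0.1, -2.8]
width: 0.0217
```

Run:
```python
from h import *
s,_=snap('wrist','w20.png'); print(s['ee_pos'],tloc(s['ee_pos']),yawz(s),s['width'],s['ft_force'])
```

```text
[ 0.49108053 -0.31277901  0.14490176] [[  -0.82724814 -215.62372311]] -9.297267224225308 0.021723493297059315 [ 0.5452867   0.12598207 -2.81102408]
```

View pics/w20.png

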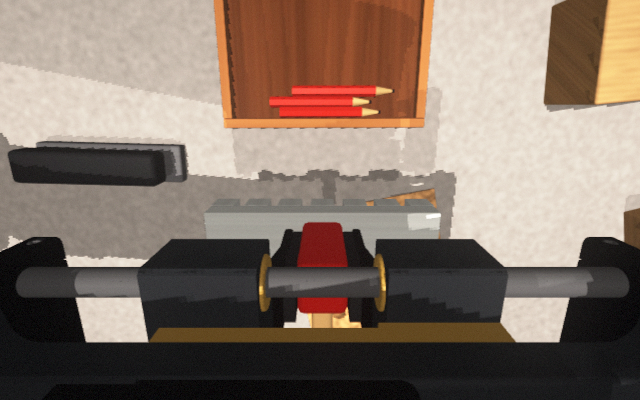

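Run:
```python
from h import *
im=cv2.imread('pics/w20.png'); cv2.imwrite('pics/w20c.png',cv2.resize(im[70:140,210:440],None,fx=3.4,fy=3.4,interpolation=cv2.INTER_CUBIC))
s=read_state(); c=campose('wrist',s)
hsv=cv2.cvtColor(im,cv2.COLOR_BGR2HSV)
col=im[80:128,320]; print([(80+i,*x) for i,x in enumerate(hsv[80:128,320].tolist())][2:46:1])
print(tloc(ray(c,[(320,86),(320,96.5),(320,107),(320,117)],.012)))
rel((.5234,-.4133,.085),TY)
```

```text
[(82, 10, 170, 138), (83, 9, 174, 139), (84, 8, 175, 144), (85, 4, 199, 173), (86, 2, 216, 203), (87, 2, 211, 187), (88, 3, 195, 250), (89, 3, 179, 253), (90, 2, 179, 253), (91, 2, 176, 254), (92, 2, 177, 253), (93, 2, 189, 249), (94, 2, 211, 175), (95, 1, 215, 172), (96, 2, 215, 193), (97, 2, 217, 216), (98, 1, 209, 224), (99, 2, 202, 242), (100, 3, 189, 252), (101, 2, 188, 252), (102, 2, 190, 252), (103, 2, 187, 252), (104, 2, 192, 248), (105, 1, 206, 189), (106, 2, 216, 177), (107, 2, 214, 224), (108, 2, 214, 231), (109, 2, 213, 233), (110, 1, 211, 237), (111, 1, 207, 245), (112, 2, 206, 245), (113, 1, 209, 245), (114, 2, 211, 244), (115, 2, 212, 236), (116, 2, 202, 158), (117, 6, 179, 127), (118, 11, 169, 154), (119, 13, 167, 232), (120, 14, 162, 238), (121, 14, 163, 238), (122, 14, 161, 237), (123, 13, 166, 236), (124, 13, 167, 235), (125, 13, 165, 232)]
[[  -2.39775012 -124.30356038]
 [  -2.43344131 -132.90012321]
 [  -2.46973779 -141.64247509]
 [  -2.5048828  -150.1074862 ]]
shift [ 60.1 -95.4  47.6] rot [-0.002 -0.001 -0.001] deg 0.1
```

View pics/w20c.png

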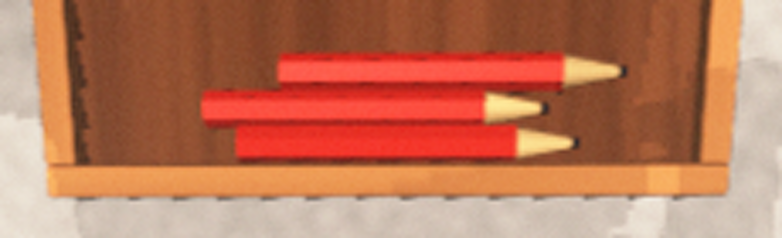

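The red row is straight, tight and on the wall. Next is the mat. I'll put the head diagonally over it, which gives a larger margin, with the centre corrected for the ~3 mm top-camera bias that the contacts showed.

Run:
```python
from h import *
rel((.5245,-.411,.14),-41.5)
```

```text
shift [  5.1 -92.9  48.3] rot [ 0.564 -0.001 -0.001] deg 32.3
```

>>> arm_command --pt "255 0 -20 10 0.1 0 0" --pt "255 0 -40 20 0.2 0 0" --pt "255 0 -60 32 0.3 0 0" --pt "255 0 -80 42 0.4 0 0" --pt "255 0 -93 48 0.5 0 0" --pt "255 5 -93 48 0.564 0 0" --pt "255 5 -93 48 0.564 0 0" --pt "255 5 -93 48 0.564 0 0"

```text
time: 27.35
ee_pos: [0.5247, -0.4104, 0.1409]
eef_rot: [0.25, 0.662, -0.249, 0.662]
ft_force: [-0.4, -0.3, -2.1]
width: 0.0218
```

Run:
```python
from h import *
s,_=snap('wrist','w21.png'); snap('side','s21.png'); print(s['ee_pos'],yawz(s),s['width'],s['ft_force']); rel((.5245,-.411,.048),-41.5)
c=campose('wrist',s)
im=cv2.imread('pics/s21.png');cv2.imwrite('pics/s21c.png',cv2.resize(im[60:240,320:520],None,fx=3,fy=3,interpolation=cv2.INTER_CUBIC))
```

```text
[ 0.5247166  -0.41044963  0.14085493] -41.29615139788855 0.02184458898733833 [-0.39182294 -0.26184013 -2.09175872]
shift [93.3  0.1 -0.1] rot [ 0.002  0.    -0.   ] deg 0.1
```

View pics/w21.png

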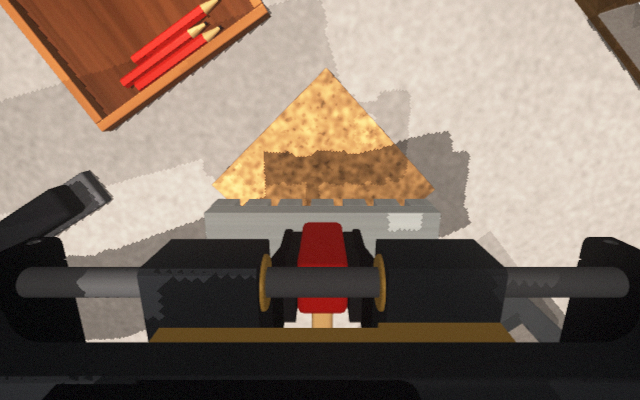

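View pics/s21c.png

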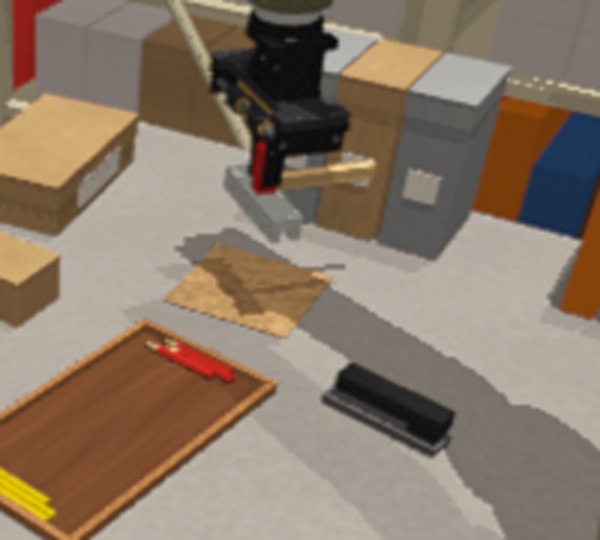

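The mat's near corners are visible at (213,185), (325,69) and (434,190). I'll refine its centre.

Run:
```python
from h import *
s=read_state(); c=campose('wrist',s)
w=ray(c,[(213,185),(325.5,69),(434.5,189)],.003)[:,:2]; print(w,'centre',(w[0]+w[2])/2,[np.linalg.norm(w[i]-w[1]) for i in(0,2)],np.linalg.norm(w[0]-w[2]))
```

```text
[[ 0.44751157 -0.34163223]
 [ 0.59484864 -0.33481558]
 [ 0.60213825 -0.48319819]] centre [ 0.52482491 -0.41241521] [np.float64(0.14749466993135815), np.float64(0.1485615602917574)] 0.20964334043666794
```

The centre agrees within 2 mm. Lowering.

>>> arm_command --pt "255 20 -0.5 1 0 0 0" --pt "255 45 -0.5 1 0 0 0" --pt "255 68 -0.5 1 0 0 0" --pt "255 84 -0.5 1 0 0 0" --pt "255 92 -0.5 1 0 0 0" --pt "255 94 -0.5 1 0 0 0" --pt "255 95 -0.5 1 0 0 0" --pt "255 96 -0.5 1 0 0 0" --pt "255 96 -0.5 1 0 0 0"

```text
time: 28.35
ee_pos: [0.5248, -0.4136, 0.0457]
eef_rot: [0.251, 0.661, -0.251, 0.662]
ft_force: [0.2, -0.1, -1.9]
width: 0.0214
```

>>> arm_command --pt "255 0.5 0 0 0 0 0" --pt "255 1 0 0 0 0 0" --pt "255 1 0 0 0 0 0"

```text
time: 28.65
ee_pos: [0.5245, -0.4133, 0.0441]
eef_rot: [0.251, 0.661, -0.251, 0.661]
ft_force: [-0.2, -0.4, -2.2]
width: 0.0213
```

>>> arm_command --pt "255 0.5 0 0 0 0 0" --pt "255 1 0 0 0 0 0" --pt "255 1 0 0 0 0 0"

```text
time: 28.95
ee_pos: [0.5245, -0.4133, 0.043]
eef_rot: [0.251, 0.661, -0.251, 0.661]
ft_force: [-0.3, -0.5, -2.0]
width: 0.0212
```

>>> arm_command --pt "255 0.5 0 0 0 0 0" --pt "255 0.7 0 0 0 0 0" --pt "255 0.7 0 0 0 0 0"

```text
time: 29.25
ee_pos: [0.5245, -0.4133, 0.043]
eef_rot: [0.251, 0.661, -0.251, 0.661]
ft_force: [-3.2, 2.4, 4.6]
width: 0.0213
```

Contact with the mat: force z went from −2 to +4.6 N. I'll ease up slightly, then release and rise.

>>> arm_command --pt "255 -0.5 0 0 0 0 0" --pt "230 -0.5 0 0 0 0 0" --pt "150 -0.5 0 0 0 0 0" --pt "80 -0.5 0 0 0 0 0" --pt "80 -0.5 0 0 0 0 0" --pt "80 -0.5 0 0 0 0 0" --pt "80 -0.5 0 0 0 0 0"

```text
time: 29.95
ee_pos: [0.5245, -0.4133, 0.0428]
eef_rot: [0.251, 0.661, -0.251, 0.661]
ft_force: [-0.1, -0.0, -1.0]
width: 0.0537
```

>>> arm_command --pt "80 -10 0 0 0 0 0" --pt "80 -30 0 0 0 0 0" --pt "80 -60 0 0 0 0 0" --pt "80 -100 0 0 0 0 0" --pt "0 -140 -30 0 0 0 0" --pt "0 -180 -70 0 0 0 0" --pt "0 -180 -100 -30 0 0 0" --pt "0 -180 -130 -60 0 0 0" --pt "0 -180 -150 -80 0 0 0"

```text
time: 30.85
ee_pos: [0.3622, -0.4735, 0.224]
eef_rot: [0.251, 0.661, -0.252, 0.661]
ft_force: [0.1, -1.8, -1.0]
width: 0.0853
```

Run:
```python
from h import *
s,_=snap('top','t30.png'); snap('side','s30.png'); snap('wrist','w30.png');print(s['ee_pos'],yawz(s),s['width'],s['ft_force'])
im=cv2.imread('pics/t30.png');cv2.imwrite('pics/t30c.png',cv2.resize(im[90:340,280:580],None,fx=2.4,fy=2.4,interpolation=cv2.INTER_CUBIC))
im=cv2.imread('pics/s30.png');cv2.imwrite('pics/s30c.png',cv2.resize(im[100:260,280:520],None,fx=3.2,fy=3.2,interpolation=cv2.INTER_CUBIC))
```

```text
[ 0.36215882 -0.47351422  0.22397339] -41.68583647186814 0.0852709071728313 [ 0.10826612 -1.82285682 -0.95821478]
```

View pics/t30c.png

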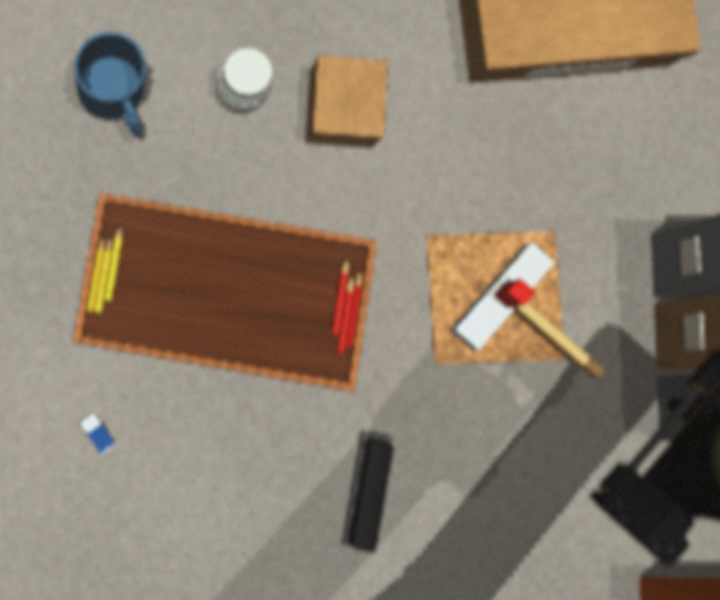

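View pics/s30c.png

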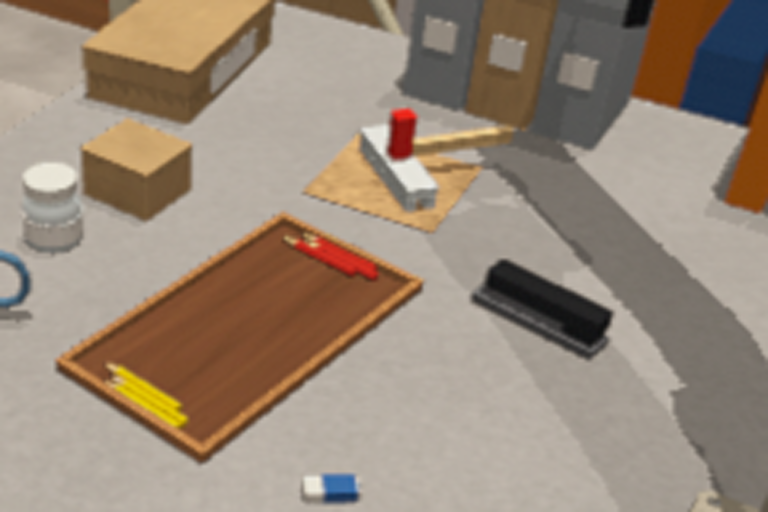

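Everything looks right. One numeric check of row straightness and gaps, from the two close pictures already taken.

Run:
```python
import cv2,numpy as np
from h import *
M=None
from scipy.spatial.transform import Rotation
def cam(pos,yz):
    p=camera_params('wrist'); T=np.eye(4);T[:3,:3]=Rtool(yz);T[:3,3]=pos; X=T@np.array(p['mount']); return np.array(p['intrinsics']),X[:3,:3],X[:3,3]
for fn,pos,yz,cols in(('w14',(.53436,-.05337,.0968),-9.35,(282,300,320,345)),('w20',(.49108,-.31278,.1449),-9.3,(295,315,335,350))):
    im=cv2.imread(f'pics/{fn}.png'); h=cv2.cvtColor(im,cv2.COLOR_BGR2HSV); c=cam(pos,yz)
    for u in cols:
        v=h[40:130,u]; m=((v[:,1]>170)&(v[:,0]>20)&(v[:,0]<35)&(v[:,2]>110)) if fn=='w14' else ((v[:,1]>170)&((v[:,0]<5)|(v[:,0]>174)))
        r=np.where(m)[0]+40; brk=np.where(np.diff(r)>1)[0]
        a=tloc(ray(c,[(u,r[0]),(u,r[-1]+1)],.010))[:,1]; print(fn,u,'span',np.round(a,1),'width',round(abs(a[0]-a[1]),1),'breaks',[(r[i],r[i+1]) for i in brk])
im=cv2.imread('pics/w14.png'); cv2.imwrite('pics/w14c.png',cv2.resize(im[35:105,195:450],None,fx=3.1,fy=3.1,interpolation=cv2.INTER_CUBIC))
```

```text
w14 282 span [155.8 130.2] width 25.5 breaks [(np.int64(70), np.int64(76)), (np.int64(76), np.int64(78)), (np.int64(83), np.int64(86))]
w14 300 span [155.7 130.2] width 25.5 breaks [(np.int64(69), np.int64(75)), (np.int64(84), np.int64(86))]
w14 320 span [155.6 130.1] width 25.5 breaks [(np.int64(71), np.int64(73)), (np.int64(73), np.int64(75)), (np.int64(83), np.int64(85)), (np.int64(85), np.int64(88)), (np.int64(90), np.int64(92))]
w14 345 span [155.5 130. ] width 25.5 breaks [(np.int64(72), np.int64(75))]
w20 295 span [-125.8 -151.7] width 25.9 breaks []
w20 315 span [-125.8 -151.8] width 25.9 breaks []
w20 335 span [-125.9 -151.8] width 25.9 breaks []
w20 350 span [-125.1 -151.9] width 26.8 breaks []
```

View pics/w14c.png

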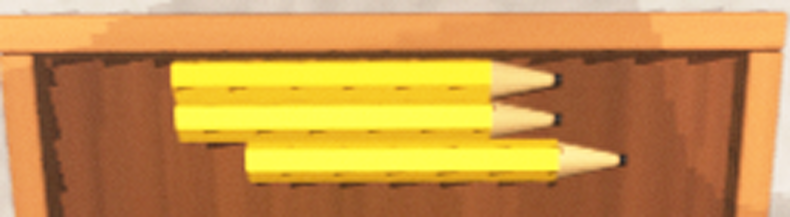

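```bash
python3 -c "
from bench import close_job
print(close_job())"
```

```text
the job is handed in; nothing more can be done
None
```

I drew the rake out by its handle until the head stood clear, let go, and took it again by the red knob. I combed the yellow pencils against the left end wall and the red ones against the right. I then stood the rake on the cork mat and handed the job in at about 31 s.

**Rows:** In the close-up pictures both rows are straight and parallel to their end walls to within about 1 mm. Each row is about 26 mm wide for three pencils. The final press was about 7 N on the yellow side and 9 N on the red side. I saw no pencil riding up or left behind.

**Rake:** It stands with its head lying diagonally across the mat, within about 2 mm of the measured centre. The gripper is clear of everything.

**Other things:** The last top and side pictures show the mug, jar, box, stapler and eraser in place. The book was outside the last pictures I looked at, and I did not measure any of these for small shifts.

**Disagreement:** The pressing contacts put the tray about 3 mm further left than the top camera did. I relied on the contact force for the rows.

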